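# Lay out a linear power supply on its chassis

### The arm

A 6-joint arm with a two-finger parallel gripper is mounted at the origin on the work surface. World frame = base frame: x ahead of the robot, y to its left, z up, the work surface at z = 0. Lengths are in m, angles in rad, forces in N, time in s.
With the tool pointing down it reaches from about 0.25 to 0.725 m from the base axis. Payload 4 kg.
Tool frame: the origin (TCP) lies at the very end of the fingers, on their centre line; the grasp point (between the pads) lies 19 mm behind it; z points along the fingers, y is the line along which they close (so a half turn about z gives the same grasp; the last joint's range is limited). The gripper opens to 85 mm and grips with 20 to 120 N. Pads are 22 mm wide; open, the fingers measure 114 mm over their backs; the gripper's body (76 mm by 85 mm) begins 54 mm behind the grasp point. The pads swing forward as they close: fully open they stand 13 mm farther back than shut.
Start: joints at [1.154, 0.241, 0.005, 1.335, 0, 1.571], TCP at [0.202, 0.457, 0.231] pointing down, gripper open.
Joint ranges: [-2.72, 2.72], [-1.05, 1.87], [-1.09, 1.28], [-1.99, 2.15], [-1.42, 1.44], [-3.14, 3.14]. Speed limits (rad/s): [2.79, 2.79, 3.14, 3.14, 3.14, 3.14].

### API

Orientations are given as a unit quaternion [w, x, y, z].
In Python, from bench import bot, capture gives the robot as it stands.
- The arm moves only by the tool send_rows, never from a script. Its arguments are lists of equal length, an entry for each row: "offset": the shift along the tool's x, y, z in units of 40 mm (1.0 is 40 mm), a list of three; "dr": the turn, a rotation vector about the tool's x, y, z in units of 10 degrees (1.0 is 10 degrees), a list of three; "claw": the opening, from 0 (shut) to 1 (fully open). A call has exactly 5 rows; each row is the pose to reach, as a shift and turn from the pose commanded when the call began, along the tool's axes at that moment; what a row does not reach only later rows make up. A row lasts 1/8 s, in which the tool goes at most 62.5 mm and 10.7 degrees, less where a joint would pass 70% of its speed; a pose out of reach is approached as far as the arm can. A call with a gripper value outside its range is refused whole. The fingers move at their own pace and stop on an object; the grip force is fixed at half the most. Time passes only in rows, so rows that repeat a pose let the fingers close, or fill a call up. It gives the time, the measured TCP pose, the force, the opening and the grip force at its end, in the units of the state.
- bot.observe(): the state, without advancing time (a new reading comes with each control period).
- capture(name): name is "scene" or "side" or "wrist"; returns a dict with "frame" (384x512x3 uint8, red, green, blue), "K" (3x3 intrinsics, pixels), "position" and "rotation" of the camera in the world. Camera axes: x right, y up, looking along -z (the intrinsics and any distortion apply to the point x, -y, -z); pixel columns grow to the right and rows downward; lengths in m; the calibration is good to about 2 mm. A picture is of the moment at which its call begins. There is no depth.
- bot.hand_in(): hands the job in; it is judged then, once.
The state is a dict: "time_s": time; "qpos": joint angles; "joint_velocities": joint speeds; "effort": joint torques, N m; "ee_pos": TCP position; "ee_rot": TCP orientation; "ft_force": force on the tool from outside, world axes, zero at the start; "torque": the same for the moment, N m; "width": opening from 0.0 (shut) to 1.0 (fully open); "grip_force": force on a finger pad.
Only numpy, scipy, OpenCV 4.12 (cv2) and the standard library are available. Lean on these libraries where they do the work, as an engineer would, in place of code of your own. Each camera call takes 0.05 s, during which the arm holds its last target. There are 200 camera calls.

### The job

Lay out the parts of the power supply on the aluminium chassis, ready for bolting down: the yellow toroidal transformer flat and centred on the round rubber pad, with the dished steel plate centred on top of it; the large green capacitor standing in the steel clamp ring, terminals up; the square bridge rectifier on the bare floor midway between transformer and capacitor, tags up and square to the chassis; and the black heat sink standing directly behind the rectifier, parallel to the rear wall and about 10 mm from it, fins towards that wall. Leave the small silver capacitor and the multimeter where they are.

Things in the scene. Friction and masses are not known exactly. Their poses are not given: they have to be found in the camera images.
- chassis: Fixed aluminium tray, 180 (x) x 260 (y) mm. Origin: centre of underside; x points to the rear wall, y left, z up. Floor top at z = 3 mm. Rear wall 45 mm high, inner face at x = 87, with inlet and fuse holder at its ends (x > 60, |y| > 80); other edges have 12 mm lips. Pad and ring sit at x = -20, y = +75 and -75 (which is which changes): midway between them is x = -20, y = 0.
- pad: Round black rubber pad fixed on the chassis floor, 66 mm diameter, 4 mm thick: the place of the transformer. Origin: centre of its underside; its top is 7 mm above the chassis underside.
- ring: Capacitor clamp: an open steel ring fixed on the chassis floor, with a small pinch ear and screw towards the chassis front. Bore 45 mm (slackened), outside 51 mm, 16 mm high; inside it the bare chassis floor. Origin: centre of its underside, on the ring's axis.
- toroid: Toroidal mains transformer, loose, a flat yellow taped ring 60 mm diameter, 30 mm high, its centre filled with grey resin, 0.26 to 0.42 kg. Origin: centre of its underside, z up along its axis. Starts lying flat on the mat.
- plate: Dished clamp plate of the transformer, loose, a bright steel disc 46 mm diameter, 10 mm high, straight rim, hollow in the middle, 45 g. Origin: centre of its underside, z up. Starts flat on the mat, hollow side up.
- rectifier: Bridge rectifier, loose, a square aluminium case 29 x 29 x 12 mm with a black top face, four flat steel tags on top reaching to 21 mm height (all within 13 mm of the centre), 25 g. Origin: centre of its underside, x and y along its sides, z up. Starts flat on the mat, tags up.
- capacitor: Large green can capacitor, loose, 35 mm diameter, 60 mm high, two small screw terminals on top (to 65 mm), 65 to 110 g. Origin: centre of its underside, z up. Starts standing upright, terminals up.
- heatsink: Black finned heat sink, loose, 50 mm wide (y), 40 mm high (z), 0.09 to 0.14 kg. Origin: underside, mid-width. Fins point along +x and end at x = 15 mm; the plain face is at x = -12, a small regulator on it reaches x = -16. Grip it by its side faces at y = -25 and +25. Starts standing upright, +x within 0.8 rad of straight away from the robot (world x).
- small_cap: Small silver can capacitor, loose, 22 mm diameter, 36 mm high, standing upright among the parts; it belongs to another job. Origin: centre of its underside.
- multimeter: Red and grey hand multimeter lying on the mat, loose, 185 x 88 x 50 mm, length along its x axis. Origin: centre of its underside.
There are look-alikes about, which are no part of the job. Leave any red or turquoise look-alike of the ring alone.

How it is judged:
At the end, for the whole second after the job is handed in: All five upright, at rest: transformer within 12 mm of pad centre, plate on it within 10 mm, capacitor down in the ring, rectifier within 15 mm of midway and square within 15 deg, heat sink within 15 mm of straight behind, fins to the wall and at most 28 mm off it, parallel within 11 deg (angle between each of toroid, plate, capacitor, rectifier, heatsink's own z axis and vertical below 0.12 rad and linear speed of each of toroid, plate, capacitor, rectifier, heatsink below 0.01 m/s and angular speed of each of toroid, plate, capacitor, rectifier, heatsink below 0.1 rad/s and horizontal distance between toroid and pad below 0.012 m and z of toroid in the frame of chassis between 0.003 and 0.011 m and horizontal distance between plate and toroid below 0.01 m and z of plate in the frame of chassis between 0.033 and 0.042 m and horizontal distance between capacitor and ring below 0.01 m and z of capacitor in the frame of chassis between 0 and 0.007 m and x of rectifier in the frame of chassis between -0.035 and -0.005 m and y of rectifier in the frame of chassis between -0.015 and 0.015 m and z of rectifier in the frame of chassis between 0 and 0.006 m and (angle between the x axis of rectifier and the x axis of chassis, either way round below 0.26 rad or angle between the x axis of rectifier and the y axis of chassis, either way round below 0.26 rad) and x of heatsink in the frame of chassis between 0.043 and 0.075 m and y of heatsink in the frame of chassis between -0.015 and 0.015 m and z of heatsink in the frame of chassis between 0 and 0.006 m and angle between the x axis of heatsink and the x axis of chassis, either way round below 0.2 rad and x of chassis in the frame of heatsink below 0 m); the robot touches nothing.
It fails at once if the small silver capacitor is moved by more than 20 mm (distance of small_cap from where it was at the start of the episode above 0.02 m).
It fails at once if the multimeter is moved by more than 20 mm (distance of multimeter from where it was at the start of the episode above 0.02 m).
It also fails if it takes over 112 s, if anything falls off the work surface, if the arm or the gripper's body presses on something with over 40 N, if the wrist force passes 120 N, or if a joint passes its speed limit or range.

## Working session

There is one attempt and no reset: what is moved stays moved. The work goes in short steps, Python scripts to look and compute and a tool call to move; the robot and the scene stay as the last step left them, time stands still between calls to the robot, and variables do not carry over. Pictures are saved under pics/ and viewed, at most 14 in all, crops included, and the job is handed in when it is done.

Besides the shell and the picture viewer there is one more tool, called after "Call:" as name(argument=value, ...) on one line, values as JSON. send_rows: Moves the arm, as the interface text tells. Its arguments: {"type":"object","properties":{"offset":{"type":"array"},"dr":{"type":"array"},"claw":{"type":"array"}},"required":["offset","dr","claw"]}

```bash
ls; mkdir -p pics
python3 - <<'E'
from bench import bot, capture
import cv2
for n in ["scene","side","wrist"]:
    c=capture(n); cv2.imwrite(f"pics/{n}0.png",cv2.resize(c["frame"][:,:,::-1],(800,600),interpolation=cv2.INTER_CUBIC))
    import pickle; pickle.dump(c,open(f"pics/{n}0.pkl","wb"))
    print(n,c["K"].round(1).tolist(),c["position"],c["rotation"],[k for k in c])
print(bot.observe())
E
```

```text
pics
scene [[388.6, 0.0, 257.2], [0.0, 388.6, 194.9], [0.0, 0.0, 1.0]] [1.19235015 0.40447573 0.76875832] [0.45788851 0.20725775 0.34658524 0.79199811] ['frame', 'K', 'position', 'rotation']
side [[462.4, 0.0, 249.3], [0.0, 462.4, 191.2], [0.0, 0.0, 1.0]] [0.43891869 0.99048944 0.96370444] [-0.02204324 -0.01870828  0.39949188  0.91628071] ['frame', 'K', 'position', 'rotation']
wrist [[285.1, 0.0, 254.4], [0.0, 285.1, 187.2], [0.0, 0.0, 1.0]] [0.13365874 0.48615722 0.37250651] [ 0.82897368 -0.12444077 -0.08025453  0.53932953] ['frame', 'K', 'position', 'rotation']
{'time_s': 0.15, 'qpos': array([1.15402772e+00, 2.41212046e-01, 4.02994630e-03, 1.33522529e+00,
       1.90309872e-05, 1.57078559e+00]), 'joint_velocities': array([ 9.34481092e-04, -1.52109057e-03,  2.39734524e-03,  8.08003295e-04,
        2.93499646e-05,  5.03742178e-04]), 'effort': array([-4.07528405e-04, -3.72635436e+01,  2.52637911e+01,  1.23560385e-02,
        2.09607776e-05, -1.32909406e-05]), 'ee_pos': array([0.20219983, 0.45675423, 0.23062998]), 'ee_rot': array([-1.75961847e-04,  2.06874117e-01,  9.78367237e-01, -7.86135924e-04]), 'ft_force': array([-0.2242056 ,  0.02912838,  0.28605802]), 'torque': array([-0.0015929 ,  0.04188573,  0.00170666]), 'grip_force': 0.0, 'width': 0.998096784483113}
```

View pics/scene0.png

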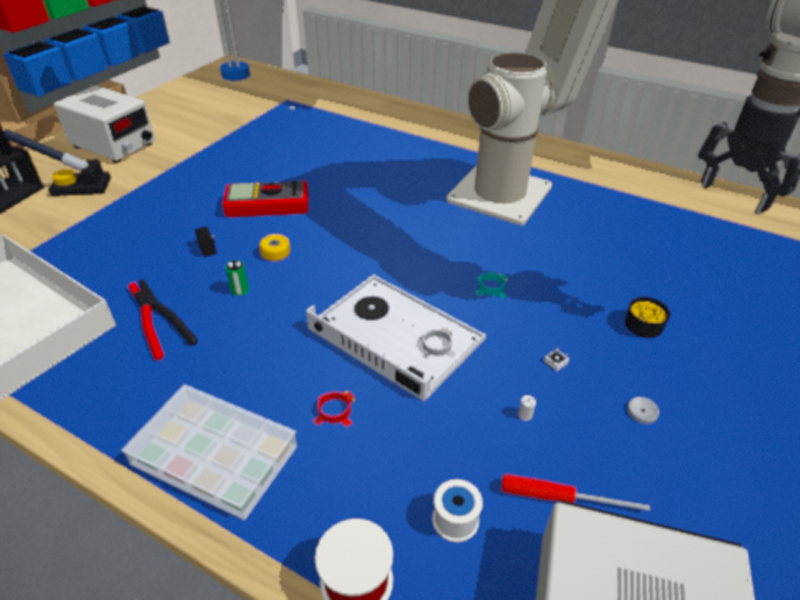

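View pics/side0.png

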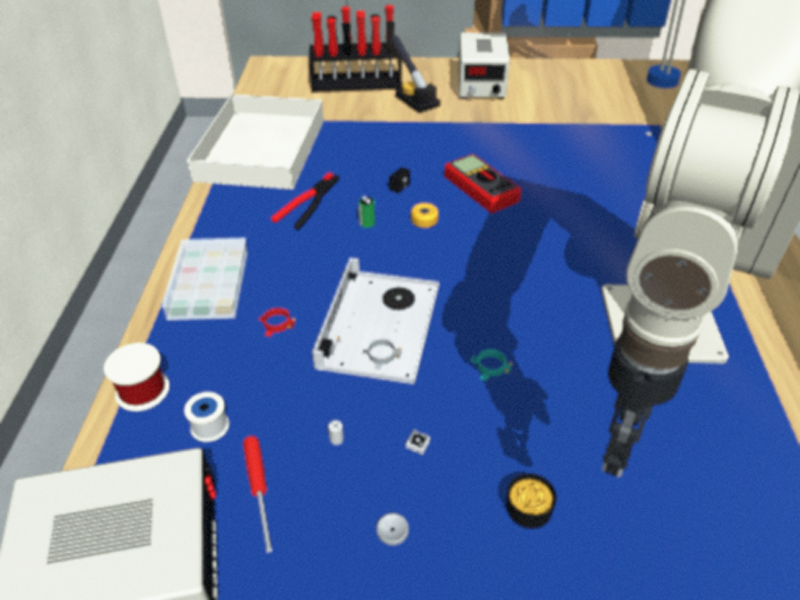

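```bash
cat > h.py <<'E'
import numpy as np, cv2
from scipy.spatial.transform import Rotation as R
def rot(q): return R.from_quat([q[1],q[2],q[3],q[0]]).as_matrix()
def cR(c):
    r=np.array(c["rotation"]); return r if r.shape==(3,3) else rot(r)
def ray(c,uv):
    u,v=uv; K=c["K"]
    d=np.array([(u-K[0,2])/K[0,0],-(v-K[1,2])/K[1,1],-1]); return cR(c)@d
def onz(c,uv,z):
    d=ray(c,uv); p=np.array(c["position"]); return p+d*(z-p[2])/d[2]
def proj(c,P):
    p=(np.atleast_2d(P)-c["position"])@cR(c); K=c["K"]
    return np.c_[K[0,0]*p[:,0]/-p[:,2]+K[0,2], K[1,1]*-p[:,1]/-p[:,2]+K[1,2]]
def tri(obs):
    A=np.zeros((3,3));b=np.zeros(3)
    for c,uv in obs:
        d=ray(c,uv);d/=np.linalg.norm(d);M=np.eye(3)-np.outer(d,d);A+=M;b+=M@c["position"]
    return np.linalg.solve(A,b)
def crop(c,x,y,w=114,h=86,s=3.5):
    return cv2.resize(c["frame"][y:y+h,x:x+w,::-1],(int(w*s),int(h*s)),interpolation=cv2.INTER_CUBIC)
E
python3 - <<'E'
from h import *; import pickle
s,d=[pickle.load(open(f"pics/{n}0.pkl","rb")) for n in("scene","side")]
t=[crop(d,195,162),crop(d,215,100),crop(s,190,172),crop(s,325,180)]
cv2.imwrite("pics/a.png",np.vstack([np.hstack(t[:2]),np.hstack(t[2:])]))
for n,c in(("scene",s),("side",d)):
    hsv=cv2.cvtColor(c["frame"],cv2.COLOR_RGB2HSV)
    H,S,V=[hsv[...,i].astype(int) for i in range(3)]
    m=~((H>105)&(H<125)&(S>150)&(V>40))
    N,L,st,ce=cv2.connectedComponentsWithStats(m.astype(np.uint8))
    for i in range(1,N):
        if 25<st[i,4]<8000:
            print(n,st[i].tolist(),ce[i].round(1),onz(c,ce[i],0.01).round(3)[:2], c["frame"][L==i].mean(0).astype(int))
E
```

```text
scene [61, 15, 20, 6, 36] [72.  18.3] [-0.297 -1.647] [  9  93 176]
scene [42, 24, 12, 14, 47] [48.6 29.3] [-0.113 -1.614] [ 10  89 170]
scene [12, 30, 27, 10, 56] [26.5 34.4] [-0.005 -1.65 ] [ 11  95 178]
scene [141, 115, 57, 25, 1222] [169.6 127.1] [ 0.312 -0.447] [131  47  51]
scene [125, 146, 13, 18, 151] [131.3 154. ] [ 0.501 -0.451] [29 30 38]
scene [165, 149, 21, 19, 332] [175.3 157.9] [ 0.445 -0.315] [170 143  43]
scene [143, 166, 17, 24, 300] [151.4 177.4] [ 0.559 -0.316] [ 42 111  97]
scene [196, 175, 116, 82, 4916] [253.6 214.1] [0.539 0.03 ] [173 176 186]
scene [304, 174, 21, 18, 257] [314.5 182.1] [0.329 0.121] [  9  99 116]
scene [81, 180, 45, 51, 673] [ 98.9 203.8] [ 0.722 -0.365] [103  25  44]
scene [400, 191, 28, 25, 536] [413.5 202.5] [0.268 0.401] [94 79 17]
scene [348, 223, 17, 15, 166] [355.9 229.9] [0.453 0.293] [115 123 143]
scene [77, 246, 113, 87, 5715] [135.5 287.7] [ 0.88  -0.084] [181 188 195]
scene [200, 249, 28, 25, 414] [213.9 261.1] [0.727 0.027] [142  43  80]
scene [331, 252, 13, 18, 167] [336.8 260.6] [0.574 0.287] [141 149 168]
scene [401, 254, 21, 
[... 498 characters left out ...]
29, 20, 18, 295] [271.4 137.3] [ 0.45  -0.312] [181 153  84]
side [199, 164, 83, 83, 4637] [240.3 208. ] [0.534 0.038] [195 202 208]
side [165, 196, 25, 20, 305] [176.9 205. ] [0.722 0.033] [138  53  93]
side [301, 223, 28, 21, 304] [314.3 232.5] [0.323 0.125] [ 27  88 100]
side [117, 250, 31, 34, 672] [132.2 267.2] [0.799 0.265] [182 191 203]
side [209, 268, 11, 18, 161] [214.5 276.3] [0.582 0.285] [158 170 189]
side [259, 274, 17, 18, 198] [267.  282.7] [0.449 0.299] [122 131 152]
side [155, 278, 20, 76, 642] [164.2 307.3] [0.693 0.381] [168  74  95]
side [324, 303, 32, 35, 844] [339.1 319.8] [0.279 0.396] [137 114  53]
side [240, 328, 22, 22, 379] [250.8 338.2] [0.481 0.452] [159 169 183]
```

View pics/a.png

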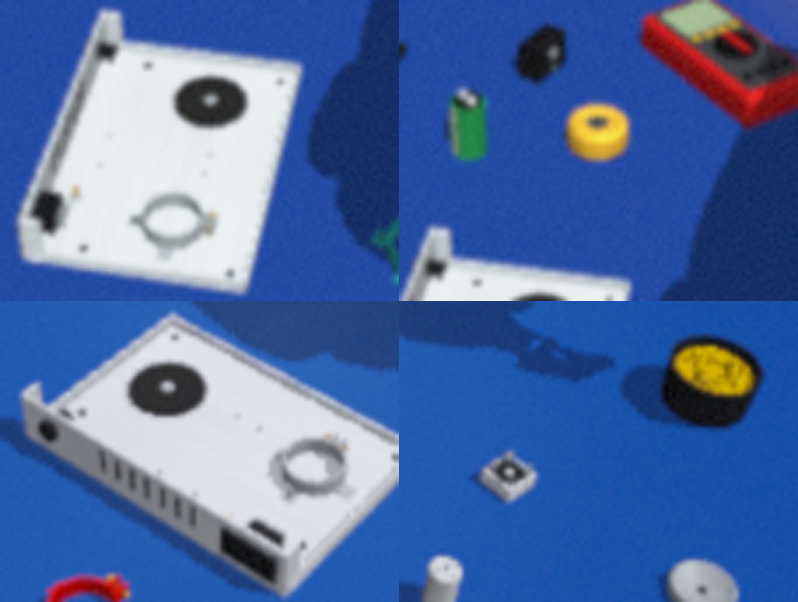

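Side view (top tiles): pad at native px ~(255,191), ring ~(244,225), heat sink (256,115), green can (234,135). For the transformer there are two yellow candidates. The ring at side (271,137) / scene (175,158) is flat yellow tape with a grey centre, which fits the description. The one at scene (413,202) is a black tin with yellow contents, a look-alike. The crop confirms the first.

Run:
```python
from h import *; import pickle
from scipy.optimize import least_squares
s,d=[pickle.load(open(f"pics/{n}0.pkl","rb")) for n in("scene","side")]
pc=[]
for c,box in((s,(215,180,255,212)),(d,(240,180,270,202))):
    x0,y0,x1,y1=box; g=cv2.cvtColor(c["frame"],cv2.COLOR_RGB2GRAY)[y0:y1,x0:x1]
    m=(g<100).astype(np.uint8); cn=max(cv2.findContours(m,0,2)[0],key=cv2.contourArea)
    M=cv2.moments(cn); pc.append(np.array([M['m10']/M['m00']+x0,M['m01']/M['m00']+y0])); print(pc[-1],onz(c,pc[-1],.007))
T={"toroid":((175.3,157.9),(271.4,137.3)),"cap":((151.4,177.4),(234.4,135.4)),"hs":((131.3,154),(255.6,114.8)),
 "rect":((355.9,229.9),(267,282.7)),"small":((336.8,260.6),(214.5,276.3)),"plate":((411.2,262),(250.8,338.2)),"pad":(pc[0],pc[1]),
 "ring":((278.9,219.7),(244.4,225.4))}
for k,(a,b) in T.items(): print(k,tri([(s,a),(d,b)]).round(4), onz(s,a,.011).round(4)[:2],onz(d,b,.011).round(4)[:2])
L=lambda x,y,ox,oy:(ox+x/3.5,oy+y/3.5)
# (cam,pixel,chassis point)
ob=[(s,pc[0],(-20,-75,7)),(d,pc[1],(-20,-75,7)),(s,(278.9,219.7),(-20,75,11)),(d,(244.4,225.4),(-20,75,11)),
 (d,L(302,64,195,162),(-90,-130,12)),(d,L(247,292,195,162),(-90,130,6)),(s,L(172,314-301,190,172),(-90,-130,12)),(d,L(100,12,195,162),(90,-130,45))]
def f(p):
    r=[]
    for c,uv,P in ob:
        P=np.array(P)/1000; w=np.r_[p[:2]+R.from_euler('z',p[2]).as_matrix()[:2,:2]@P[:2],P[2]]
        r.append(proj(c,w)[0]-uv)
    return np.ravel(r)
o=least_squares(f,[.53,.03,0],loss='soft_l1'); print(o.x,np.degrees(o.x[2]),f(o.x).reshape(-1,2).round(1).tolist())
```

```text
[237.20289855 196.88176964] [ 0.49925405 -0.04725703  0.007     ]
[254.64214351 190.74841054] [ 0.49575873 -0.04086386  0.007     ]
toroid [ 0.4499 -0.3102  0.0132] [ 0.4461 -0.3144] [ 0.4503 -0.3105]
cap [ 0.5765 -0.2959  0.0288] [ 0.5601 -0.315 ] [ 0.5793 -0.3175]
hs [ 0.5105 -0.4393  0.0187] [ 0.5019 -0.4504] [ 0.5113 -0.448 ]
rect [0.4485 0.2936 0.0044] [0.454  0.2937] [0.4489 0.2995]
small [0.5809 0.2886 0.0166] [0.5754 0.2868] [0.5821 0.2856]
plate [0.4812 0.4473 0.003 ] [0.4878 0.4462] [0.4812 0.4528]
pad [ 0.4957 -0.0489  0.0015] [ 0.5029 -0.0449] [ 0.4955 -0.0366]
ring [0.5177 0.0987 0.0033] [0.5234 0.1005] [0.5175 0.1075]
[ 0.52696833  0.02756527 -0.14983113] -8.58469148482852 [[1.7, -0.2], [-0.0, -0.6], [2.2, -0.6], [-0.2, -0.7], [-1.1, -0.3], [-0.4, -1.3], [0.8, -0.0], [-0.2, -0.5]]
```

```bash
cat > plan.py <<'E'
# usage: plan(x,y,z,phi_deg): prints offset/dr in tool axes from the current pose
from h import *; from bench import bot
def plan(x,y,z,phi=None):
    o=bot.observe(); Rt=rot(o["ee_rot"]); p=np.array(o["ee_pos"])
    print("t",round(o["time_s"],2),"p",p.round(4),"phi",np.degrees(np.arctan2(Rt[1,1],Rt[0,1])).round(2),"q",np.round(o["qpos"],2),"F",np.round(o["ft_force"],1),"w",round(o["width"],3),"g",round(o["grip_force"],1))
    D=np.array([x,y,z])-p; off=Rt.T@D/0.04
    if phi is None: dr=np.zeros(3)
    else:
        a=np.radians(phi); Y=np.array([np.cos(a),np.sin(a),0]);
        if Y@Rt[:,1]<0: Y=-Y
        Z=np.array([0,0,-1.]); G=np.c_[np.cross(Y,Z),Y,Z]
        dr=np.degrees(R.from_matrix(Rt.T@G).as_rotvec())/10
    print("offset",off.round(2),"dr",dr.round(2),"rows",np.ceil(max(np.linalg.norm(D)/.0625,np.linalg.norm(dr)*10/10.7)))
E
python3 - <<'E'
from plan import *
plan(.38,.34,.20,81.4)
E
```

```text
t 0.15 p [0.2022 0.4568 0.2306] phi 66.12 q [1.15 0.24 0.   1.34 0.   1.57] F [-0.2  0.   0.3] w 0.998 g 0.0
offset [-5.25 -0.87  0.77] dr [-0.01 -0.   -1.53] rows 4.0
```

View pics/wrist0.png

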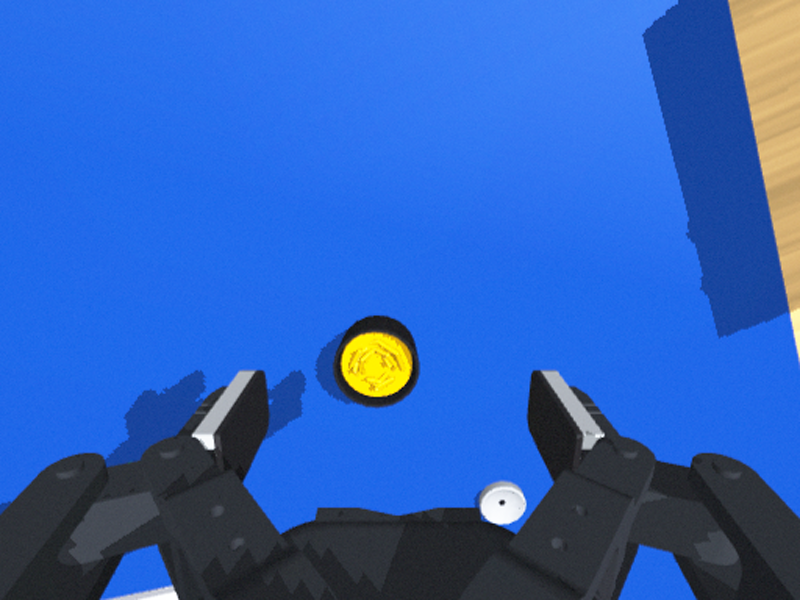

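The wrist view shows only the black/yellow look-alike tin at (377,365) and the plate at (502,503). Parts show best about 75 mm towards the base from the TCP.

Run:
```python
from plan import *
plan(.54,.36,.20,81.4)
```

```text
t 0.15 p [0.2022 0.4568 0.2306] phi 66.12 q [1.15 0.24 0.   1.34 0.   1.57] F [-0.2  0.   0.3] w 0.998 g 0.0
offset [-8.7   1.21  0.76] dr [-0.01 -0.   -1.53] rows 6.0
```

Call:
send_rows(offset=[[-8.7,1.21,0.76],[-8.7,1.21,0.76],[-8.7,1.21,0.76],[-8.7,1.21,0.76],[-8.7,1.21,0.76]], dr=[[0,0,-0.8],[0,0,-1.53],[0,0,-1.53],[0,0,-1.53],[0,0,-1.53]], claw=[1,1,1,1,1])

```text
time_s: 0.78
ee_pos: [0.5034, 0.3708, 0.2038]
ee_rot: [-0.0, 0.075, 0.997, -0.0]
ft_force: [0.3, 0.7, -0.0]
width: 1.003
grip_force: 0.0
```

Run:
```python
from plan import *
plan(.54,.36,.20,81.4)
```

```text
t 0.78 p [0.5034 0.3708 0.2038] phi 81.42 q [0.63 0.51 0.32 1.39 0.   0.78] F [ 0.3  0.7 -0. ] w 1.003 g 0.0
offset [-0.94 -0.13  0.09] dr [-0. -0.  0.] rows 1.0
```

Call:
send_rows(offset=[[-0.8,-0.12,0.08],[-0.8,-0.12,0.08],[-0.8,-0.12,0.08],[-0.8,-0.12,0.08],[-0.8,-0.12,0.08]], dr=[[0,0,0],[0,0,0],[0,0,0],[0,0,0],[0,0,0]], claw=[1,1,1,1,1])

```text
time_s: 1.4
ee_pos: [0.5317, 0.3628, 0.2017]
ee_rot: [0.0, 0.074, 0.997, 0.0]
ft_force: [-0.5, 0.2, -0.3]
width: 0.998
grip_force: 0.0
```

```bash
cat > shot.py <<'E'
from plan import *; from bench import capture; import pickle
def shot(n,cam="wrist"):
    c=capture(cam); pickle.dump(c,open(f"pics/{n}.pkl","wb"))
    cv2.imwrite(f"pics/{n}.png",cv2.resize(c["frame"][:,:,::-1],(800,600),interpolation=cv2.INTER_CUBIC)); return c
def blobs(c,zs=.01,amin=60,amax=30000):
    hsv=cv2.cvtColor(c["frame"],cv2.COLOR_RGB2HSV); H,S,V=[hsv[...,i].astype(int) for i in range(3)]
    m=(~((H>103)&(H<127)&(S>140))).astype(np.uint8)
    N,L,st,ce=cv2.connectedComponentsWithStats(m)
    for i in range(1,N):
        if amin<st[i,4]<amax: print(st[i].tolist(),ce[i].round(1),onz(c,ce[i],zs).round(4)[:2],c["frame"][L==i].mean(0).astype(int))
E
python3 - <<'E'
from shot import *
c=shot("w1"); plan(.54,.36,.2,81.4); blobs(c)
E
```

```text
t 1.45 p [0.5319 0.3627 0.2017] phi 81.5 q [0.6  0.55 0.38 1.41 0.   0.75] F [ 0.2 -0.2  0.3] w 0.999 g 0.0
offset [-0.21 -0.04  0.04] dr [0.   0.   0.01] rows 1.0
[0, 0, 33, 44, 669] [13.8 15.6] [0.3385 0.1396] [  0 122 126]
[167, 85, 32, 34, 782] [182.5 101.7] [0.4476 0.2931] [112 114 123]
[300, 90, 42, 42, 1366] [320.9 110.4] [0.4801 0.4458] [177 183 194]
[0, 126, 103, 156, 14269] [ 46.  205.9] [0.5444 0.097 ] [185 187 193]
[189, 201, 23, 28, 454] [200.3 214.4] [0.5841 0.2851] [178 182 191]
```

View pics/w1.png

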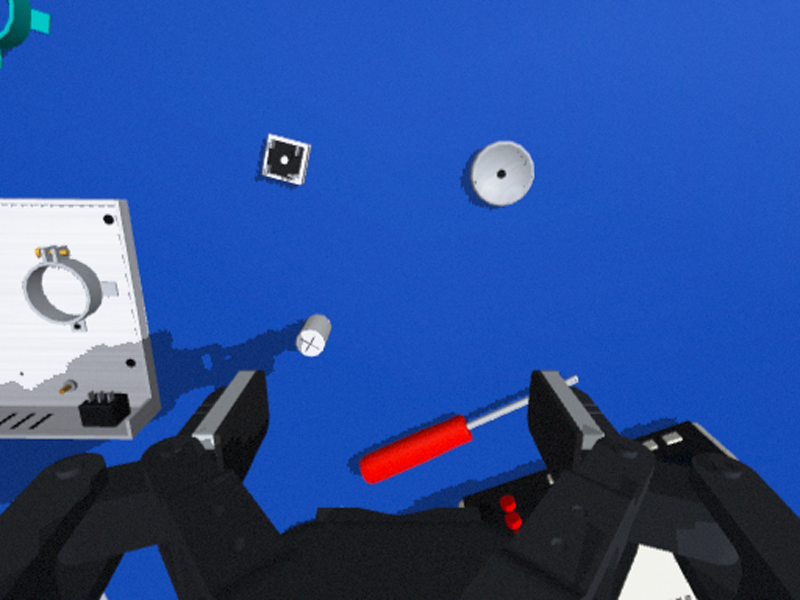

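The view shows the rectifier at (285,159), tags up and slightly turned; the plate at (501,173), hollow side up; the small capacitor at (312,338); and the ring at (62,290).

```bash
cat >> shot.py <<'E'
def rectfit(c,box,z,fn):
    x0,y0,x1,y1=box; m=fn(c["frame"][y0:y1,x0:x1].astype(int)).astype(np.uint8)
    cn=max(cv2.findContours(m,0,1)[0],key=cv2.contourArea).reshape(-1,2)+[x0,y0]
    w=np.array([onz(c,p,z)[:2] for p in cn])*1000
    r=cv2.minAreaRect(w.astype(np.float32)); cc=cv2.minEnclosingCircle(w.astype(np.float32))
    print("rect",np.round(r[0],1),np.round(r[1],1),"ang of side1",round(r[2],1),"circ",np.round(cc[0],1),round(cc[1],1)); return w
E
python3 - <<'E'
from shot import *
c=pickle.load(open("pics/w1.pkl","rb"))
nb=lambda f:~((f[...,2]-f[...,0]>60))
rectfit(c,(155,75,210,130),.012,nb)
dark=lambda f:f.max(-1)<70
rectfit(c,(155,75,210,130),.012,dark)
rectfit(c,(290,80,350,140),.010,nb)
plan(.4485,.2935,.12,90)
plan(.4485,.2935,.12,-8.6)
E
```

```text
rect [448.1 293.5] [30.9 29.4] ang of side1 66.7 circ [447.6 293.4] 20.1
rect [447.7 292.2] [22.6 22.4] ang of side1 66.2 circ [448.1 293.6] 14.2
rect [481.1 445.4] [46.5 43.8] ang of side1 81.5 circ [481.  445.4] 23.3
t 1.45 p [0.5319 0.3627 0.2017] phi 81.5 q [0.6  0.55 0.38 1.41 0.   0.75] F [ 0.2 -0.2  0.3] w 0.999 g 0.0
offset [ 1.81 -2.02  2.04] dr [ 0.    0.   -0.85] rows 3.0
t 1.45 p [0.5319 0.3627 0.2017] phi 81.5 q [0.6  0.55 0.38 1.41 0.   0.75] F [ 0.2 -0.2  0.3] w 0.999 g 0.0
offset [ 1.81 -2.02  2.04] dr [ 0.    0.   -8.99] rows 9.0
```

Run:
```python
from plan import *
plan(.448,.2933,.06,66.5)
plan(.448,.2933,.003,66.5)
```

```text
t 1.45 p [0.5319 0.3627 0.2017] phi 81.5 q [0.6  0.55 0.38 1.41 0.   0.75] F [ 0.2 -0.2  0.3] w 0.999 g 0.0
offset [ 1.82 -2.03  3.54] dr [0.  0.  1.5] rows 3.0
t 1.45 p [0.5319 0.3627 0.2017] phi 81.5 q [0.6  0.55 0.38 1.41 0.   0.75] F [ 0.2 -0.2  0.3] w 0.999 g 0.0
offset [ 1.82 -2.03  4.97] dr [0.  0.  1.5] rows 4.0
```

Call:
send_rows(offset=[[1.0,-1.1,1.0],[1.82,-2.03,2.2],[1.82,-2.03,3.3],[1.82,-2.03,3.54],[1.82,-2.03,3.54]], dr=[[0,0,0.8],[0,0,1.5],[0,0,1.5],[0,0,1.5],[0,0,1.5]], claw=[0.7,0.65,0.65,0.65,0.65])

```text
time_s: 2.08
ee_pos: [0.4497, 0.2937, 0.0605]
ee_rot: [0.001, 0.204, 0.979, 0.001]
ft_force: [0.8, -0.3, 0.7]
width: 0.651
grip_force: 0.0
```

Call:
send_rows(offset=[[0,0,0.7],[0,0,1.3],[0,0,1.42],[0,0,1.42],[0,0,1.42]], dr=[[0,0,0],[0,0,0],[0,0,0],[0,0,0],[0,0,0]], claw=[0.65,0.65,0.65,0.65,0.65])

```text
time_s: 2.7
ee_pos: [0.45, 0.2936, 0.0044]
ee_rot: [0.001, 0.204, 0.979, 0.001]
ft_force: [0.3, 0.5, 0.8]
width: 0.652
grip_force: 0.0
```

Run:
```python
from plan import *
plan(.448,.2933,.003,66.5)
```

```text
t 2.7 p [0.45   0.2936 0.0044] phi 66.42 q [ 0.58  0.52 -0.23  0.82 -0.    0.99] F [0.3 0.5 0.8] w 0.652 g 0.0
offset [ 0.04 -0.03  0.03] dr [ 0.02  0.01 -0.01] rows 1.0
```

Call:
send_rows(offset=[[0.04,0,0.02],[0.04,0,0.02],[0.04,0,0.02],[0.04,0,0.02],[0.04,0,0.02]], dr=[[0,0,0],[0,0,0],[0,0,0],[0,0,0],[0,0,0]], claw=[0.4,0.2,0,0,0])

```text
time_s: 3.32
ee_pos: [0.4476, 0.2937, 0.0029]
ee_rot: [0.0, 0.204, 0.979, 0.001]
ft_force: [-2.3, -0.3, 6.0]
width: 0.32
grip_force: 60.4
```

Run:
```python
from plan import *
plan(.448,.2933,.003,66.5)
plan(.40,.10,.20,81.4)
```

```text
t 3.33 p [0.4476 0.2937 0.0029] phi 66.43 q [ 0.58  0.52 -0.24  0.82  0.    0.99] F [-2.3 -0.3  6. ] w 0.32 g 60.4
offset [-0.01 -0.   -0.  ] dr [ 0.01  0.   -0.01] rows 1.0
t 3.33 p [0.4476 0.2937 0.0029] phi 66.43 q [ 0.58  0.52 -0.24  0.82  0.    0.99] F [-2.3 -0.3  6. ] w 0.32 g 60.4
offset [-0.85 -4.91 -4.93] dr [ 0.01  0.   -1.5 ] rows 5.0
```

Run:
```python
from plan import *
plan(.448,.2933,.10,66.5)
plan(.61,.025,.22,81.4)
```

```text
t 3.33 p [0.4476 0.2937 0.0029] phi 66.43 q [ 0.58  0.52 -0.24  0.82  0.    0.99] F [-2.3 -0.3  6. ] w 0.32 g 60.4
offset [-0.02 -0.   -2.43] dr [ 0.01  0.   -0.01] rows 2.0
t 3.33 p [0.4476 0.2937 0.0029] phi 66.43 q [ 0.58  0.52 -0.24  0.82  0.    0.99] F [-2.3 -0.3  6. ] w 0.32 g 60.4
offset [-6.41 -4.53 -5.43] dr [ 0.01  0.   -1.5 ] rows 7.0
```

Call:
send_rows(offset=[[0,0,-1.2],[0,0,-2.6],[-1.0,-0.7,-3.5],[-2.1,-1.5,-4.2],[-3.2,-2.3,-4.8]], dr=[[0,0,0],[0,0,0],[0,0,-0.4],[0,0,-0.8],[0,0,-1.2]], claw=[0,0,0,0,0])

```text
time_s: 3.95
ee_pos: [0.5283, 0.1566, 0.1954]
ee_rot: [0.001, 0.099, 0.995, 0.0]
ft_force: [0.1, -0.1, -1.0]
width: 0.316
grip_force: 59.9
```

Run:
```python
from plan import *
plan(.61,.025,.22,81.4)
```

```text
t 3.95 p [0.5283 0.1566 0.1954] phi 78.6 q [ 0.29  0.36  0.07  1.28 -0.    0.49] F [ 0.1 -0.1 -1. ] w 0.316 g 59.9
offset [-2.65 -2.82 -0.61] dr [ 0.    0.01 -0.28] rows 3.0
```

Call:
send_rows(offset=[[-0.9,-0.9,-0.3],[-1.8,-1.8,-0.6],[-2.65,-2.82,-0.61],[-2.65,-2.82,-0.61],[-2.65,-2.82,-0.61]], dr=[[0,0,-0.2],[0,0,-0.28],[0,0,-0.28],[0,0,-0.28],[0,0,-0.28]], claw=[0,0,0,0,0])

```text
time_s: 4.58
ee_pos: [0.6082, 0.026, 0.2177]
ee_rot: [-0.001, 0.077, 0.997, 0.0]
ft_force: [0.2, 0.2, -1.1]
width: 0.317
grip_force: 59.9
```

Run:
```python
from shot import *
c=shot("w2"); plan(.61,.025,.22,81.4)
```

```text
t 4.62 p [0.6081 0.0266 0.2179] phi 81.25 q [0.04 0.47 0.3  1.4  0.   0.2 ] F [-0.3 -0.2 -0.9] w 0.317 g 59.9
offset [-0.05 -0.03 -0.05] dr [ 0.   -0.01 -0.01] rows 1.0
```

View pics/w2.png

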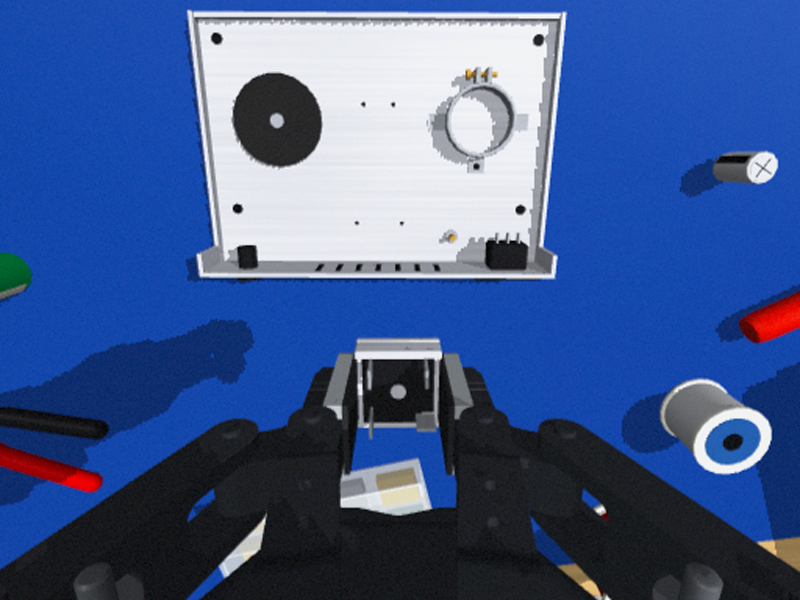

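The rectifier is held square. The chassis is in full view: pad (277,119), ring top (480,120), front corners (188,13) and (566,13), and the rear wall at the bottom, close to the gripper side.

Run:
```python
from shot import *
from scipy.optimize import least_squares
c=pickle.load(open("pics/w2.pkl","rb")); g=cv2.cvtColor(c["frame"],cv2.COLOR_RGB2GRAY)
x0,y0=142,40; m=(g[y0:112,x0:212]<110).astype(np.uint8); cn=max(cv2.findContours(m,0,1)[0],key=cv2.contourArea)
M=cv2.moments(cn); pad=(M['m10']/M['m00']+x0,M['m01']/M['m00']+y0)
k=.64
ob=[(pad,(-20,-75,7)),((480*k,120*k),(-20,75,19)),((188*k,13*k),(-90,-130,12)),((566*k,13*k),(-90,130,12)),((198*k,256*k),(90,-130,45)),((556*k,256*k),(90,130,45))]
def f(p):
    r=[]
    for uv,P in ob:
        P=np.array(P)/1000; w=np.r_[p[:2]+R.from_euler('z',p[2]).as_matrix()[:2,:2]@P[:2],P[2]]
        r.append(proj(c,w)[0]-uv)
    return np.ravel(r)
print(pad,onz(c,pad,.007)[:2],onz(c,ob[1][0],.019)[:2])
o=least_squares(f,[.527,.028,-.15],loss='soft_l1'); print(o.x,np.degrees(o.x[2]),f(o.x).reshape(-1,2).round(1).tolist())
for n,P in(("pad",(-.02,-.075)),("ring",(-.02,.075)),("rect",(-.02,0)),("hs",(.062,0))):
    print(n,o.x[:2]+R.from_euler('z',o.x[2]).as_matrix()[:2,:2]@P)
```

```text
(177.0347195232543, 76.22677808006219) [ 0.49419032 -0.04769097] [0.51851434 0.09880069]
[ 0.52625894  0.02295417 -0.15985821] -9.159200833978934 [[-0.1, 0.4], [1.2, -0.3], [-1.0, -2.5], [0.3, -0.9], [0.5, 12.9], [-1.0, 14.1]]
pad [ 0.49457558 -0.04790601]
ring [0.51845231 0.10018147]
rect [0.50651394 0.02613773]
hs [0.58746843 0.01308512]
```

Run:
```python
from plan import *
plan(.5065,.026,.06,80.85)
plan(.5065,.026,.0065,80.85)
```

```text
t 4.62 p [0.6081 0.0266 0.2179] phi 81.25 q [0.04 0.47 0.3  1.4  0.   0.2 ] F [-0.3 -0.2 -0.9] w 0.317 g 59.9
offset [ 2.5  -0.4   3.95] dr [ 0.   -0.01  0.04] rows 4.0
t 4.62 p [0.6081 0.0266 0.2179] phi 81.25 q [0.04 0.47 0.3  1.4  0.   0.2 ] F [-0.3 -0.2 -0.9] w 0.317 g 59.9
offset [ 2.5  -0.4   5.29] dr [ 0.   -0.01  0.04] rows 4.0
```

Call:
send_rows(offset=[[1.2,-0.2,0.8],[2.5,-0.4,1.6],[2.5,-0.4,3.0],[2.5,-0.4,3.95],[2.5,-0.4,3.95]], dr=[[0,0,0.04],[0,0,0.04],[0,0,0.04],[0,0,0.04],[0,0,0.04]], claw=[0,0,0,0,0])

```text
time_s: 5.25
ee_pos: [0.5038, 0.0266, 0.058]
ee_rot: [-0.004, 0.079, 0.997, -0.0]
ft_force: [-0.7, -0.4, 0.6]
width: 0.318
grip_force: 59.9
```

Run:
```python
from plan import *
plan(.5065,.026,.0065,80.85)
```

```text
t 5.25 p [0.5038 0.0266 0.058 ] phi 80.96 q [ 0.05  0.4  -0.25  0.92  0.    0.21] F [-0.7 -0.4  0.6] w 0.318 g 59.9
offset [-0.08 -0.    1.29] dr [-0.01 -0.04  0.01] rows 1.0
```

Call:
send_rows(offset=[[-0.04,0,0.6],[-0.05,0,1.1],[-0.05,0,1.26],[-0.05,0,1.26],[-0.05,0,1.26]], dr=[[0,0,0],[0,0,0],[0,0,0],[0,0,0],[0,0,0]], claw=[0,0,0,0,0])

```text
time_s: 5.88
ee_pos: [0.5106, 0.0253, 0.0113]
ee_rot: [0.001, 0.08, 0.997, 0.0]
ft_force: [0.3, 0.3, 0.3]
width: 0.315
grip_force: 59.9
```

Run:
```python
from plan import *
plan(.5065,.026,.0065,80.85)
```

```text
t 5.88 p [0.5106 0.0253 0.0113] phi 80.84 q [ 0.05  0.47 -0.3   0.8  -0.    0.21] F [0.3 0.3 0.3] w 0.315 g 59.9
offset [ 0.1  -0.    0.12] dr [ 0.    0.01 -0.  ] rows 1.0
```

Call:
send_rows(offset=[[0.1,0,0.06],[0.1,0,0.12],[0.1,0,0.12],[0.1,0,0.12],[0.1,0,0.12]], dr=[[0,0,0],[0,0,0],[0,0,0],[0,0,0],[0,0,0]], claw=[0,0,0,0,0])

```text
time_s: 6.5
ee_pos: [0.5052, 0.0258, 0.0059]
ee_rot: [-0.0, 0.08, 0.997, 0.0]
ft_force: [-2.7, -0.5, 6.5]
width: 0.319
grip_force: 60.8
```

Call:
send_rows(offset=[[0,0,0],[0,0,0],[0,0,0],[0,0,-0.5],[0,0,-1.5]], dr=[[0,0,0],[0,0,0],[0,0,0],[0,0,0],[0,0,0]], claw=[0.4,0.5,0.6,0.6,0.6])

```text
time_s: 7.12
ee_pos: [0.5037, 0.0256, 0.064]
ee_rot: [-0.002, 0.08, 0.997, -0.0]
ft_force: [1.1, 0.5, -0.1]
width: 0.605
grip_force: 0.0
```

Run:
```python
from plan import *
plan(.5065,.026,.2,80.85)
plan(.58,-.20,.2,80.85)
```

```text
t 7.12 p [0.5037 0.0256 0.064 ] phi 80.82 q [ 0.05  0.39 -0.25  0.93 -0.    0.21] F [ 1.1  0.5 -0.1] w 0.605 g 0.0
offset [-0.05  0.02 -3.4 ] dr [-0.01 -0.03 -0.  ] rows 3.0
t 7.12 p [0.5037 0.0256 0.064 ] phi 80.82 q [ 0.05  0.39 -0.25  0.93 -0.    0.21] F [ 1.1  0.5 -0.1] w 0.605 g 0.0
offset [-2.77 -5.27 -3.41] dr [-0.01 -0.03 -0.  ] rows 5.0
```

Run:
```python
from plan import *
plan(.585,-.34,.2,80.85)
```

```text
t 7.12 p [0.5037 0.0256 0.064 ] phi 80.82 q [ 0.05  0.39 -0.25  0.93 -0.    0.21] F [ 1.1  0.5 -0.1] w 0.605 g 0.0
offset [-3.45 -8.7  -3.41] dr [-0.01 -0.03 -0.  ] rows 7.0
```

Call:
send_rows(offset=[[0,0,-1.4],[-0.3,-0.6,-2.8],[-0.9,-2.0,-3.4],[-1.5,-3.5,-3.4],[-2.1,-5.0,-3.4]], dr=[[0,0,0],[0,0,0],[0,0,0],[0,0,0],[0,0,0]], claw=[0.7,0.8,0.9,0.9,0.9])

```text
time_s: 7.75
ee_pos: [0.5557, -0.18, 0.2019]
ee_rot: [0.001, 0.08, 0.997, -0.0]
ft_force: [1.4, 1.1, -0.5]
width: 0.9
grip_force: 0.0
```

Run:
```python
from plan import *
plan(.585,-.34,.2,80.85)
```

```text
t 7.75 p [ 0.5557 -0.18    0.2019] phi 80.86 q [-0.31  0.42  0.18  1.33  0.   -0.15] F [ 1.4  1.1 -0.5] w 0.9 g 0.0
offset [-1.36 -3.83  0.05] dr [-0.    0.01  0.  ] rows 3.0
```

Call:
send_rows(offset=[[-0.5,-1.4,0],[-1.0,-2.8,0],[-1.36,-3.75,0],[-1.36,-3.75,0],[-1.36,-3.75,0]], dr=[[0,0,0],[0,0,0],[0,0,0],[0,0,0],[0,0,0]], claw=[0.9,0.9,0.9,0.9,0.9])

```text
time_s: 8.38
ee_pos: [0.5844, -0.3346, 0.2004]
ee_rot: [-0.001, 0.08, 0.997, 0.001]
ft_force: [0.3, 0.1, -0.0]
width: 0.9
grip_force: 0.0
```

Run:
```python
from shot import *
c=shot("w3"); plan(.585,-.34,.2,80.85); blobs(c)
```

```text
t 8.43 p [ 0.5846 -0.334   0.2009] phi 80.87 q [-0.52  0.61  0.5   1.45  0.   -0.36] F [0.5 0.8 0.5] w 0.899 g 0.0
offset [-0.03 -0.15  0.02] dr [ 0.   -0.01  0.  ] rows 1.0
[52, 0, 56, 23, 769] [81.3  8.1] [ 0.3933 -0.4836] [98  5 11]
[228, 1, 61, 69, 3232] [258.1  34.5] [ 0.4462 -0.3089] [211 190  25]
[433, 0, 79, 154, 10000] [478.1  80. ] [ 0.5289 -0.0781] [178 179 182]
[117, 97, 62, 43, 1606] [147.8 116.4] [ 0.5086 -0.4453] [29 30 33]
[271, 138, 38, 41, 1174] [289.  158.2] [ 0.5819 -0.2934] [34 92 69]
```

View pics/w3.png

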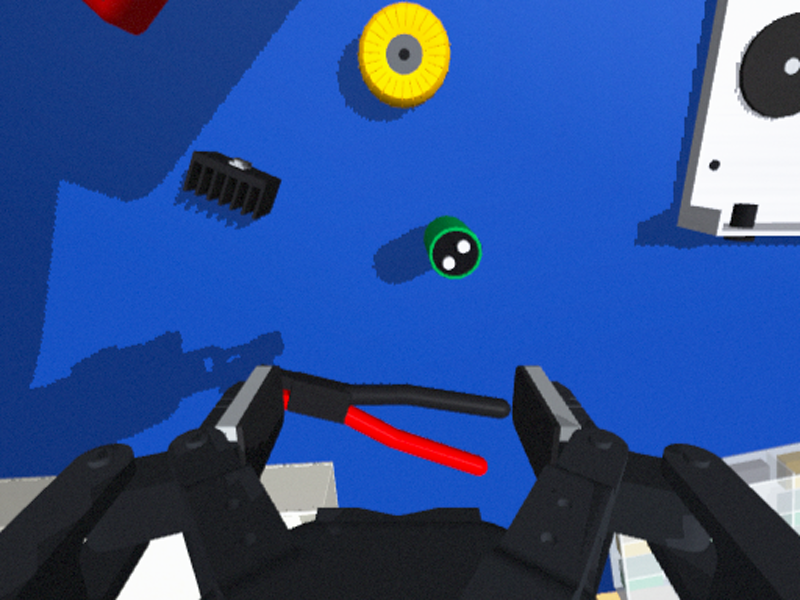

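The view shows the toroid at (404,54) with its grey centre, the capacitor top at (455,252), and the heat sink at (232,185), fins away from the robot and regulator at (240,163). I'll take one enlarged crop for the heat sink edges.

Run:
```python
from shot import *
c=pickle.load(open("pics/w3.pkl","rb"))
cv2.imwrite("pics/hs.png",cv2.convertScaleAbs(crop(c,110,88,75,56,10.6),alpha=1.8))
for n,u,z in(("tor",(404,54),.03),("cap",(455,252),.06)): print(n,onz(c,np.array(u)*.64,z))
```

```text
tor [ 0.45018075 -0.30935459  0.03      ]
cap [ 0.57467802 -0.29616668  0.06      ]
```

View pics/hs.png

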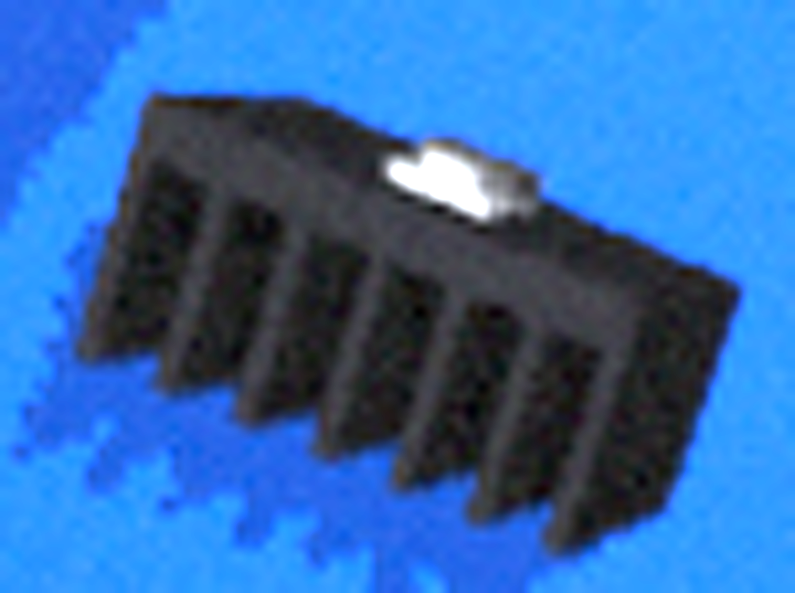

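Top-face corners in the crop: plain face (150,100) to (638,300), fin ends (85,358) to (555,552).

Run:
```python
from shot import *
c=pickle.load(open("pics/w3.pkl","rb"))
P=[onz(c,(110+a/10.6,88+b/10.6),.04)[:2] for a,b in((150,100),(638,300),(85,358),(555,552))]
P=np.array(P); b0,b1,f0,f1=P; e=((b1-b0)+(f1-f0))/2; phi=np.arctan2(e[1],e[0])
fx=((f0+f1)-(b0+b1))/2
print(np.linalg.norm(b1-b0),np.linalg.norm(f1-f0),np.linalg.norm(fx),"phi",np.degrees(phi), "fx ang",np.degrees(np.arctan2(fx[1],fx[0])))
u=np.array([np.sin(phi),-np.cos(phi)]); u*=np.sign(u@fx)
print("origin",P.mean(0)-.0015*u,"u",u)
o=P.mean(0)-.0015*u
plan(*o,.10,np.degrees(phi)); plan(*o,.013,np.degrees(phi))
```

```text
0.048637741011770784 0.04802002469746875 0.02619265696902099 phi 57.98988060921119 fx ang -31.573736999317436
origin [ 0.50946711 -0.43832902] u [ 0.84795449 -0.53006904]
t 8.43 p [ 0.5846 -0.334   0.2009] phi 80.87 q [-0.52  0.61  0.5   1.45  0.   -0.36] F [0.5 0.8 0.5] w 0.899 g 0.0
offset [ 1.44 -2.88  2.52] dr [ 0.   -0.01  2.29] rows 3.0
t 8.43 p [ 0.5846 -0.334   0.2009] phi 80.87 q [-0.52  0.61  0.5   1.45  0.   -0.36] F [0.5 0.8 0.5] w 0.899 g 0.0
offset [ 1.44 -2.88  4.7 ] dr [ 0.   -0.01  2.29] rows 4.0
```

Call:
send_rows(offset=[[0.5,-1.0,0.5],[1.0,-2.0,1.2],[1.44,-2.88,2.0],[1.44,-2.88,2.5],[1.44,-2.88,2.5]], dr=[[0,0,0.8],[0,0,1.6],[0,0,2.29],[0,0,2.29],[0,0,2.29]], claw=[0.9,0.9,0.9,0.9,0.9])

```text
time_s: 9.05
ee_pos: [0.5085, -0.4375, 0.0995]
ee_rot: [-0.002, 0.276, 0.961, 0.001]
ft_force: [0.4, 0.2, 0.1]
width: 0.899
grip_force: 0.0
```

Run:
```python
from plan import *
plan(.5095,-.4383,.008,58)
```

```text
t 9.05 p [ 0.5085 -0.4375  0.0995] phi 57.98 q [-0.71  0.66  0.31  1.23  0.   -0.15] F [0.4 0.2 0.1] w 0.899 g 0.0
offset [-0.04 -0.01  2.29] dr [ 0.01 -0.02 -0.  ] rows 2.0
```

Call:
send_rows(offset=[[-0.02,0,1.0],[-0.02,0,2.0],[-0.02,0,2.28],[-0.02,0,2.28],[-0.02,0,2.28]], dr=[[0,0,0],[0,0,0],[0,0,0],[0,0,0],[0,0,0]], claw=[0.9,0.9,0.9,0.9,0.9])

```text
time_s: 9.68
ee_pos: [0.512, -0.4408, 0.0126]
ee_rot: [0.002, 0.276, 0.961, -0.001]
ft_force: [-0.2, 0.6, 0.2]
width: 0.903
grip_force: 0.0
```

Call:
send_rows(offset=[[0,0,0],[0,0,0],[0,0,0],[0,0,0],[0,0,0]], dr=[[0,0,0],[0,0,0],[0,0,0],[0,0,0],[0,0,0]], claw=[0.7,0.5,0.3,0.3,0.3])

```text
time_s: 10.3
ee_pos: [0.5113, -0.4409, 0.0118]
ee_rot: [0.002, 0.276, 0.961, -0.001]
ft_force: [-0.2, 0.0, 6.1]
width: 0.574
grip_force: 63.5
```

Run:
```python
from plan import *
plan(.5095,-.4383,.14,58)
```

```text
t 10.3 p [ 0.5113 -0.4409  0.0118] phi 57.91 q [-0.71  0.74  0.21  1.04  0.   -0.15] F [-0.2  0.   6.1] w 0.574 g 63.5
offset [ 0.06  0.03 -3.2 ] dr [-0.    0.02 -0.01] rows 3.0
```

Run:
```python
from plan import *
plan(.5885,.013,.15,80.85)
```

```text
t 10.3 p [ 0.5113 -0.4409  0.0118] phi 57.91 q [-0.71  0.74  0.21  1.04  0.   -0.15] F [-0.2  0.   6.1] w 0.574 g 63.5
offset [ 4.38 10.64 -3.47] dr [-0.01  0.02 -2.29] rows 8.0
```

Call:
send_rows(offset=[[0,0,-1.2],[0,0,-2.6],[0.5,1.1,-3.5],[1.0,2.5,-3.5],[1.6,3.9,-3.5]], dr=[[0,0,0],[0,0,0],[0,0,-0.5],[0,0,-1.1],[0,0,-1.8]], claw=[0.3,0.3,0.3,0.3,0.3])

```text
time_s: 10.92
ee_pos: [0.5391, -0.2727, 0.1505]
ee_rot: [0.001, 0.121, 0.993, -0.0]
ft_force: [0.9, 0.3, -1.4]
width: 0.573
grip_force: 62.9
```

Run:
```python
from plan import *
plan(.5885,.013,.15,80.85)
```

```text
t 10.93 p [ 0.5391 -0.2727  0.1505] phi 76.07 q [-0.47  0.49  0.15  1.23  0.   -0.23] F [ 0.9  0.3 -1.4] w 0.573 g 62.9
offset [0.52 7.23 0.01] dr [-0.    0.01 -0.48] rows 5.0
```

Call:
send_rows(offset=[[0.1,1.5,0],[0.2,3.0,0],[0.3,4.5,0],[0.4,6.0,0],[0.5,7.15,0]], dr=[[0,0,-0.3],[0,0,-0.48],[0,0,-0.48],[0,0,-0.48],[0,0,-0.48]], claw=[0.3,0.3,0.3,0.3,0.3])

```text
time_s: 11.55
ee_pos: [0.5888, 0.0109, 0.1497]
ee_rot: [-0.0, 0.08, 0.997, 0.0]
ft_force: [0.5, -0.5, -1.1]
width: 0.577
grip_force: 62.9
```

Run:
```python
from plan import *
plan(.5885,.013,.06,80.85)
```

```text
t 11.55 p [0.5888 0.0109 0.1497] phi 80.8 q [0.02 0.46 0.11 1.22 0.   0.18] F [ 0.5 -0.5 -1.1] w 0.577 g 62.9
offset [0.02 0.05 2.24] dr [-0.   -0.   -0.01] rows 2.0
```

Call:
send_rows(offset=[[0,0.05,0.8],[0,0.05,1.6],[0,0.05,2.1],[0,0.05,2.1],[0,0.05,2.1]], dr=[[0,0,0],[0,0,0],[0,0,0],[0,0,0],[0,0,0]], claw=[0.3,0.3,0.3,0.3,0.3])

```text
time_s: 12.18
ee_pos: [0.5899, 0.0103, 0.0667]
ee_rot: [0.0, 0.081, 0.997, 0.0]
ft_force: [-0.9, 0.6, -1.0]
width: 0.577
grip_force: 62.9
```

Run:
```python
from plan import *
plan(.5885,.013,.0155,80.85)
```

```text
t 12.18 p [0.5899 0.0103 0.0667] phi 80.71 q [ 0.02  0.53 -0.01  1.03 -0.    0.18] F [-0.9  0.6 -1. ] w 0.577 g 62.9
offset [0.05 0.06 1.28] dr [ 0.    0.01 -0.01] rows 1.0
```

Call:
send_rows(offset=[[0.05,0.06,0.3],[0.05,0.06,0.6],[0.05,0.06,0.9],[0.05,0.06,1.15],[0.05,0.06,1.15]], dr=[[0,0,0],[0,0,0],[0,0,0],[0,0,0],[0,0,0]], claw=[0.3,0.3,0.3,0.3,0.3])

```text
time_s: 12.8
ee_pos: [0.5867, 0.0131, 0.0185]
ee_rot: [-0.001, 0.081, 0.997, -0.0]
ft_force: [-0.1, -0.2, -1.7]
width: 0.572
grip_force: 62.9
```

Run:
```python
from plan import *
plan(.5885,.013,.0148,80.85)
```

```text
t 12.8 p [0.5867 0.0131 0.0185] phi 80.72 q [ 0.02  0.58 -0.07  0.93 -0.    0.18] F [-0.1 -0.2 -1.7] w 0.572 g 62.9
offset [-0.04  0.01  0.09] dr [-0.   -0.02 -0.01] rows 1.0
```

Call:
send_rows(offset=[[-0.04,0,0.05],[-0.04,0,0.1],[-0.04,0,0.1],[-0.04,0,0.1],[-0.04,0,0.1]], dr=[[0,0,0],[0,0,0],[0,0,0],[0,0,0],[0,0,0]], claw=[0.3,0.3,0.3,0.3,0.3])

```text
time_s: 13.42
ee_pos: [0.5895, 0.0129, 0.0161]
ee_rot: [0.0, 0.081, 0.997, 0.0]
ft_force: [1.1, 1.2, -0.9]
width: 0.576
grip_force: 62.9
```

Run:
```python
from plan import *
plan(.5885,.013,.15,80.85)
```

```text
t 13.43 p [0.5895 0.0129 0.0161] phi 80.72 q [ 0.02  0.59 -0.06  0.92  0.    0.18] F [ 1.1  1.2 -0.9] w 0.576 g 62.9
offset [ 0.02 -0.   -3.35] dr [ 0.    0.   -0.01] rows 3.0
```

Call:
send_rows(offset=[[0,0,0.05],[0,0,0.05],[0,0,0.05],[0,0,0.05],[0,0,0.05]], dr=[[0,0,0],[0,0,0],[0,0,0],[0,0,0],[0,0,0]], claw=[0.3,0.3,0.6,0.65,0.75])

```text
time_s: 14.05
ee_pos: [0.5893, 0.0129, 0.0138]
ee_rot: [-0.0, 0.081, 0.997, 0.0]
ft_force: [-0.1, 0.0, -0.1]
width: 0.752
grip_force: 0.0
```

Call:
send_rows(offset=[[0,0,-0.5],[0,0,-1.2],[0,0,-2.2],[0,0,-3.2],[0,0,-4.4]], dr=[[0,0,0],[0,0,0],[0,0,0],[0,0,0],[0,0,0]], claw=[0.8,0.8,0.8,0.8,0.8])

```text
time_s: 14.68
ee_pos: [0.5887, 0.0128, 0.1904]
ee_rot: [-0.001, 0.081, 0.997, -0.0]
ft_force: [0.5, -0.1, -0.3]
width: 0.801
grip_force: 0.0
```

Run:
```python
from plan import *
plan(.5747,-.2962,.14,80.85)
```

```text
t 14.68 p [0.5887 0.0128 0.1904] phi 80.72 q [ 0.02  0.44  0.18  1.31 -0.    0.18] F [ 0.5 -0.1 -0.3] w 0.801 g 0.0
offset [-0.9  -7.68  1.26] dr [-0.   -0.01 -0.01] rows 6.0
```

Call:
send_rows(offset=[[-0.2,-1.5,0.2],[-0.4,-3.0,0.4],[-0.6,-4.5,0.6],[-0.75,-6.0,0.8],[-0.9,-7.5,1.0]], dr=[[0,0,0],[0,0,0],[0,0,0],[0,0,0],[0,0,0]], claw=[0.8,0.8,0.8,0.8,0.8])

```text
time_s: 15.3
ee_pos: [0.5763, -0.2909, 0.1496]
ee_rot: [0.0, 0.081, 0.997, 0.0]
ft_force: [0.3, 0.8, -0.1]
width: 0.8
grip_force: 0.0
```

Run:
```python
from plan import *
plan(.5752,-.2962,.10,80.85)
```

```text
t 15.3 p [ 0.5763 -0.2909  0.1496] phi 80.73 q [-0.47  0.57  0.29  1.29  0.   -0.31] F [ 0.3  0.8 -0.1] w 0.8 g 0.0
offset [ 0.01 -0.14  1.24] dr [ 0.    0.   -0.01] rows 1.0
```

Call:
send_rows(offset=[[0.02,-0.05,0.6],[0.02,-0.05,1.2],[0.02,-0.05,1.2],[0.02,-0.05,1.2],[0.02,-0.05,1.2]], dr=[[0,0,0],[0,0,0],[0,0,0],[0,0,0],[0,0,0]], claw=[0.8,0.8,0.8,0.8,0.8])

```text
time_s: 15.92
ee_pos: [0.5764, -0.2909, 0.1035]
ee_rot: [0.001, 0.081, 0.997, -0.001]
ft_force: [-0.0, -0.2, 0.1]
width: 0.802
grip_force: 0.0
```

Run:
```python
from plan import *
plan(.5752,-.2962,.026,80.85)
```

```text
t 15.93 p [ 0.5764 -0.2909  0.1035] phi 80.75 q [-0.47  0.6   0.22  1.18 -0.   -0.31] F [-0.  -0.2  0.1] w 0.802 g 0.0
offset [ 0.01 -0.13  1.94] dr [-0.    0.01 -0.01] rows 2.0
```

Call:
send_rows(offset=[[0.01,-0.13,0.4],[0.01,-0.13,1.0],[0.01,-0.13,1.6],[0.01,-0.13,1.94],[0.01,-0.13,1.94]], dr=[[0,0,0],[0,0,0],[0,0,0],[0,0,0],[0,0,0]], claw=[0.8,0.8,0.8,0.8,0.8])

```text
time_s: 16.55
ee_pos: [0.5731, -0.2955, 0.0228]
ee_rot: [-0.001, 0.081, 0.997, 0.001]
ft_force: [0.4, -0.3, 0.4]
width: 0.8
grip_force: 0.0
```

Call:
send_rows(offset=[[0,0,0],[0,0,0],[0,0,0],[0,0,0],[0,0,0]], dr=[[0,0,0],[0,0,0],[0,0,0],[0,0,0],[0,0,0]], claw=[0.6,0.4,0.2,0.1,0.1])

```text
time_s: 17.18
ee_pos: [0.5752, -0.2964, 0.0258]
ee_rot: [0.001, 0.081, 0.997, -0.001]
ft_force: [0.5, 0.6, 6.7]
width: 0.393
grip_force: 59.6
```

Run:
```python
from plan import *
plan(.5184,.1000,.16,80.85)
```

```text
t 17.18 p [ 0.5752 -0.2964  0.0258] phi 80.72 q [-0.48  0.67  0.13  1.02  0.   -0.31] F [0.5 0.6 6.7] w 0.393 g 59.6
offset [ 2.99  9.55 -3.37] dr [-0.    0.02 -0.01] rows 7.0
```

Call:
send_rows(offset=[[0,0,-1.2],[0,0.2,-2.6],[0.4,1.2,-3.4],[0.8,2.7,-3.4],[1.3,4.2,-3.4]], dr=[[0,0,0],[0,0,0],[0,0,0],[0,0,0],[0,0,0]], claw=[0.1,0.1,0.1,0.1,0.1])

```text
time_s: 17.8
ee_pos: [0.5498, -0.1212, 0.1606]
ee_rot: [0.0, 0.081, 0.997, 0.0]
ft_force: [0.3, -0.1, -1.0]
width: 0.396
grip_force: 59.8
```

Call:
send_rows(offset=[[0.4,1.2,0],[0.9,2.6,0],[1.3,4.0,0],[1.69,5.3,0],[1.69,5.3,0]], dr=[[0,0,0],[0,0,0],[0,0,0],[0,0,0],[0,0,0]], claw=[0.1,0.1,0.1,0.1,0.1])

```text
time_s: 18.42
ee_pos: [0.5164, 0.1011, 0.16]
ee_rot: [-0.001, 0.078, 0.997, 0.0]
ft_force: [0.4, -1.1, -0.7]
width: 0.393
grip_force: 60.0
```

Run:
```python
from plan import *
plan(.5184,.0998,.06,80.85)
```

```text
t 18.43 p [0.5164 0.1011 0.16  ] phi 81.09 q [ 0.19  0.33 -0.06  1.18  0.    0.35] F [ 0.4 -1.1 -0.7] w 0.393 g 60.0
offset [-0.06 -0.02  2.5 ] dr [ 0.   -0.01  0.02] rows 2.0
```

Down to just above the ring, settle, then in.

Call:
send_rows(offset=[[-0.04,-0.02,0.8],[-0.04,-0.02,1.6],[-0.04,-0.02,2.3],[-0.04,-0.02,2.4],[-0.04,-0.02,2.4]], dr=[[0,0,0],[0,0,0],[0,0,0],[0,0,0],[0,0,0]], claw=[0.1,0.1,0.1,0.1,0.1])

```text
time_s: 19.05
ee_pos: [0.5192, 0.0959, 0.0646]
ee_rot: [-0.0, 0.081, 0.997, -0.0]
ft_force: [-0.7, 0.6, -1.2]
width: 0.389
grip_force: 60.0
```

Run:
```python
from plan import *
plan(.5184,.0998,.029,80.85)
```

```text
t 19.05 p [0.5192 0.0959 0.0646] phi 80.66 q [ 0.18  0.43 -0.19  0.95 -0.    0.35] F [-0.7  0.6 -1.2] w 0.389 g 60.0
offset [0.04 0.09 0.89] dr [-0.   -0.   -0.02] rows 1.0
```

Call:
send_rows(offset=[[0.02,0.06,0],[0.02,0.06,0],[0.02,0.06,0],[0.02,0.06,0],[0.02,0.06,0]], dr=[[0,0,0],[0,0,0],[0,0,0],[0,0,0],[0,0,0]], claw=[0.1,0.1,0.1,0.1,0.1])

```text
time_s: 19.68
ee_pos: [0.5186, 0.0991, 0.0645]
ee_rot: [0.0, 0.081, 0.997, -0.0]
ft_force: [0.5, -0.3, -0.2]
width: 0.392
grip_force: 60.0
```

Run:
```python
from plan import *
plan(.5184,.0998,.029,80.85)
```

```text
t 19.68 p [0.5186 0.0991 0.0645] phi 80.72 q [ 0.19  0.43 -0.19  0.95 -0.    0.35] F [ 0.5 -0.3 -0.2] w 0.392 g 60.0
offset [0.01 0.02 0.89] dr [-0.    0.   -0.01] rows 1.0
```

Call:
send_rows(offset=[[0.01,0.02,0.2],[0.01,0.02,0.4],[0.01,0.02,0.6],[0.01,0.02,0.8],[0.01,0.02,0.86]], dr=[[0,0,0],[0,0,0],[0,0,0],[0,0,0],[0,0,0]], claw=[0.1,0.1,0.1,0.1,0.1])

```text
time_s: 20.3
ee_pos: [0.5177, 0.0999, 0.029]
ee_rot: [-0.001, 0.081, 0.997, -0.0]
ft_force: [-0.3, -0.5, -0.9]
width: 0.391
grip_force: 60.0
```

Run:
```python
from plan import *
plan(.5184,.0998,.029,80.85)
```

```text
t 20.3 p [0.5177 0.0999 0.029 ] phi 80.72 q [ 0.19  0.47 -0.23  0.87  0.    0.35] F [-0.3 -0.5 -0.9] w 0.391 g 60.0
offset [-0.02  0.    0.  ] dr [-0.   -0.01 -0.01] rows 1.0
```

Depth is reached with no contact force, so I'll release and lift.

Call:
send_rows(offset=[[0,0,0.02],[0,0,0.02],[0,0,0.02],[0,0,0.02],[0,0,0.02]], dr=[[0,0,0],[0,0,0],[0,0,0],[0,0,0],[0,0,0]], claw=[0.1,0.45,0.5,0.6,0.65])

```text
time_s: 20.92
ee_pos: [0.5185, 0.1, 0.0293]
ee_rot: [0.0, 0.081, 0.997, 0.0]
ft_force: [0.1, 0.1, 0.9]
width: 0.653
grip_force: 0.0
```

Call:
send_rows(offset=[[0,0,-0.5],[0,0,-1.2],[0,0,-2.2],[0,0,-3.3],[0,0,-4.3]], dr=[[0,0,0],[0,0,0],[0,0,0],[0,0,0],[0,0,0]], claw=[0.7,0.7,0.7,0.7,0.7])

```text
time_s: 21.55
ee_pos: [0.5183, 0.0999, 0.2029]
ee_rot: [0.0, 0.081, 0.997, 0.0]
ft_force: [0.5, 0.3, -0.9]
width: 0.697
grip_force: 0.0
```

Run:
```python
from plan import *
plan(.4495,-.310,.15,80.85)
```

```text
t 21.55 p [0.5183 0.0999 0.2029] phi 80.72 q [ 0.19  0.31  0.02  1.28 -0.    0.35] F [ 0.5  0.3 -0.9] w 0.697 g 0.0
offset [  0.05 -10.39   1.32] dr [ 0.    0.   -0.01] rows 7.0
```

Call:
send_rows(offset=[[0,-1.5,0],[0,-3.0,0],[0,-4.5,0.2],[0,-6.0,0.4],[0,-7.5,0.6]], dr=[[0,0,0],[0,0,0],[0,0,0],[0,0,0],[0,0,0]], claw=[1,1,1,1,1])

```text
time_s: 22.18
ee_pos: [0.4695, -0.1979, 0.1772]
ee_rot: [0.0, 0.081, 0.997, -0.0]
ft_force: [0.5, 0.2, 0.9]
width: 1.001
grip_force: 0.0
```

Call:
send_rows(offset=[[0,-1.4,0.6],[0,-2.7,1.3],[0,-2.9,2.2],[0,-2.9,2.2],[0,-2.9,2.2]], dr=[[0,0,0],[0,0,0],[0,0,0],[0,0,0],[0,0,0]], claw=[1,1,1,1,1])

```text
time_s: 22.8
ee_pos: [0.4518, -0.3103, 0.0902]
ee_rot: [0.0, 0.081, 0.997, -0.0]
ft_force: [-0.5, 0.2, 0.6]
width: 1.0
grip_force: 0.0
```

Run:
```python
from plan import *
plan(.45,-.310,.008,80.85)
```

```text
t 22.8 p [ 0.4518 -0.3103  0.0902] phi 80.76 q [-0.6   0.43 -0.1   1.03  0.   -0.44] F [-0.5  0.2  0.6] w 1.0 g 0.0
offset [0.05 0.   2.05] dr [-0.    0.   -0.01] rows 2.0
```

Call:
send_rows(offset=[[0.05,0,0.6],[0.05,0,1.2],[0.05,0,1.8],[0.05,0,2.15],[0.05,0,2.15]], dr=[[0,0,0],[0,0,0],[0,0,0],[0,0,0],[0,0,0]], claw=[1,1,1,1,1])

```text
time_s: 23.42
ee_pos: [0.4496, -0.3097, 0.0034]
ee_rot: [-0.0, 0.08, 0.997, 0.0]
ft_force: [0.3, -0.5, 1.1]
width: 1.0
grip_force: 0.0
```

Call:
send_rows(offset=[[0,0,0],[0,0,0],[0,0,0],[0,0,0],[0,0,0]], dr=[[0,0,0],[0,0,0],[0,0,0],[0,0,0],[0,0,0]], claw=[0.8,0.6,0.4,0.4,0.4])

```text
time_s: 24.05
ee_pos: [0.4506, -0.3106, 0.005]
ee_rot: [0.002, 0.081, 0.997, -0.0]
ft_force: [0.7, 2.1, 5.7]
width: 0.684
grip_force: 65.0
```

Run:
```python
from plan import *
plan(.4946,-.0477,.12,80.85)
```

```text
t 24.05 p [ 0.4506 -0.3106  0.005 ] phi 80.73 q [-0.6   0.53 -0.2   0.83  0.   -0.44] F [0.7 2.1 5.7] w 0.684 g 65.0
offset [-0.04  6.66 -2.88] dr [-0.    0.02 -0.01] rows 5.0
```

Call:
send_rows(offset=[[0,0,-1.2],[0,0,-2.2],[0,0.8,-2.9],[0,2.2,-2.9],[0,3.7,-2.9]], dr=[[0,0,0],[0,0,0],[0,0,0],[0,0,0],[0,0,0]], claw=[0.4,0.4,0.4,0.4,0.4])

```text
time_s: 24.68
ee_pos: [0.4734, -0.1635, 0.12]
ee_rot: [0.001, 0.082, 0.997, -0.0]
ft_force: [1.7, -0.5, -3.1]
width: 0.683
grip_force: 66.5
```

Call:
send_rows(offset=[[0,1.2,0],[0,2.4,0],[-0.04,2.96,0],[-0.04,2.96,0],[-0.04,2.96,0]], dr=[[0,0,0],[0,0,0],[0,0,0],[0,0,0],[0,0,0]], claw=[0.4,0.4,0.4,0.4,0.4])

```text
time_s: 25.3
ee_pos: [0.4935, -0.0481, 0.1192]
ee_rot: [-0.0, 0.081, 0.997, -0.0]
ft_force: [1.0, 0.6, -3.3]
width: 0.683
grip_force: 66.4
```

Run:
```python
from plan import *
plan(.4946,-.0477,.04,80.85)
```

```text
t 25.3 p [ 0.4935 -0.0481  0.1192] phi 80.7 q [-0.1   0.31 -0.2   1.06 -0.    0.07] F [ 1.   0.6 -3.3] w 0.683 g 66.4
offset [-0.03  0.02  1.98] dr [-0.   -0.   -0.01] rows 2.0
```

Call:
send_rows(offset=[[-0.03,0.02,0.6],[-0.03,0.02,1.2],[-0.03,0.02,1.8],[-0.03,0.02,2.2],[-0.03,0.02,2.4]], dr=[[0,0,0],[0,0,0],[0,0,0],[0,0,0],[0,0,0]], claw=[0.4,0.4,0.4,0.4,0.4])

```text
time_s: 25.92
ee_pos: [0.4942, -0.0482, 0.0222]
ee_rot: [-0.001, 0.082, 0.997, -0.0]
ft_force: [0.3, -0.4, -2.2]
width: 0.683
grip_force: 66.4
```

Run:
```python
from plan import *
plan(.4946,-.0477,.012,80.85)
```

```text
t 25.93 p [ 0.4942 -0.0482  0.0222] phi 80.59 q [-0.1   0.43 -0.32  0.82 -0.    0.07] F [ 0.3 -0.4 -2.2] w 0.683 g 66.4
offset [-0.01  0.01  0.26] dr [-0.   -0.01 -0.03] rows 1.0
```

Call:
send_rows(offset=[[0,0,0.08],[0,0,0.16],[0,0,0.24],[0,0,0.24],[0,0,0.24]], dr=[[0,0,0],[0,0,0],[0,0,0],[0,0,0],[0,0,0]], claw=[0.4,0.4,0.4,0.4,0.4])

```text
time_s: 26.55
ee_pos: [0.4953, -0.0469, 0.0138]
ee_rot: [0.0, 0.081, 0.997, -0.0]
ft_force: [0.1, 0.2, -3.2]
width: 0.679
grip_force: 66.4
```

Run:
```python
from plan import *
plan(.4946,-.0477,.012,80.85)
```

```text
t 26.55 p [ 0.4953 -0.0469  0.0138] phi 80.73 q [-0.09  0.44 -0.33  0.8  -0.    0.07] F [ 0.1  0.2 -3.2] w 0.679 g 66.4
offset [ 0.01 -0.02  0.04] dr [ 0.    0.   -0.01] rows 1.0
```

Call:
send_rows(offset=[[0,0,0.05],[0,0,0.07],[0,0,0.07],[0,0,0.07],[0,0,0.07]], dr=[[0,0,0],[0,0,0],[0,0,0],[0,0,0],[0,0,0]], claw=[0.4,0.4,0.7,0.8,0.9])

```text
time_s: 27.18
ee_pos: [0.4954, -0.047, 0.0108]
ee_rot: [0.0, 0.081, 0.997, -0.0]
ft_force: [0.9, 0.6, -0.3]
width: 0.9
grip_force: 0.0
```

Call:
send_rows(offset=[[0,0,-0.5],[0,0,-1.2],[0,0,-2.2],[0,0,-3.3],[0,0,-4.5]], dr=[[0,0,0],[0,0,0],[0,0,0],[0,0,0],[0,0,0]], claw=[0.9,0.9,0.9,0.9,0.9])

```text
time_s: 27.8
ee_pos: [0.4947, -0.047, 0.1918]
ee_rot: [-0.0, 0.081, 0.997, -0.0]
ft_force: [2.1, 0.7, -0.2]
width: 0.9
grip_force: 0.0
```

Run:
```python
from plan import *
plan(.61,.025,.22,80.85)
plan(.481,.4455,.15,80.85)
```

```text
t 27.8 p [ 0.4947 -0.047   0.1918] phi 80.72 q [-0.09  0.26 -0.08  1.24 -0.    0.07] F [ 2.1  0.7 -0.2] w 0.9 g 0.0
offset [-2.55  2.24 -0.71] dr [-0.   -0.   -0.01] rows 3.0
t 27.8 p [ 0.4947 -0.047   0.1918] phi 80.72 q [-0.09  0.26 -0.08  1.24 -0.    0.07] F [ 2.1  0.7 -0.2] w 0.9 g 0.0
offset [ 2.32 12.1   1.05] dr [-0.   -0.   -0.01] rows 8.0
```

Look at the chassis on the way.

Call:
send_rows(offset=[[-0.8,0.8,-0.3],[-1.7,1.6,-0.6],[-2.55,2.24,-0.71],[-2.55,2.24,-0.71],[-2.55,2.24,-0.71]], dr=[[0,0,0],[0,0,0],[0,0,0],[0,0,0],[0,0,0]], claw=[0.7,0.7,0.7,0.7,0.7])

```text
time_s: 28.42
ee_pos: [0.6095, 0.0248, 0.2183]
ee_rot: [-0.001, 0.081, 0.997, -0.0]
ft_force: [-0.1, 0.7, -0.4]
width: 0.704
grip_force: 0.0
```

Run:
```python
from shot import *
c=shot("w4"); plan(.481,.4455,.15,80.85)
```

```text
t 28.48 p [0.6093 0.0246 0.2187] phi 80.7 q [ 0.04  0.47  0.3   1.41 -0.    0.2 ] F [-0.6  0.2  0.7] w 0.701 g 0.0
offset [4.86 9.87 1.72] dr [-0.   -0.01 -0.02] rows 8.0
```

View pics/w4.png

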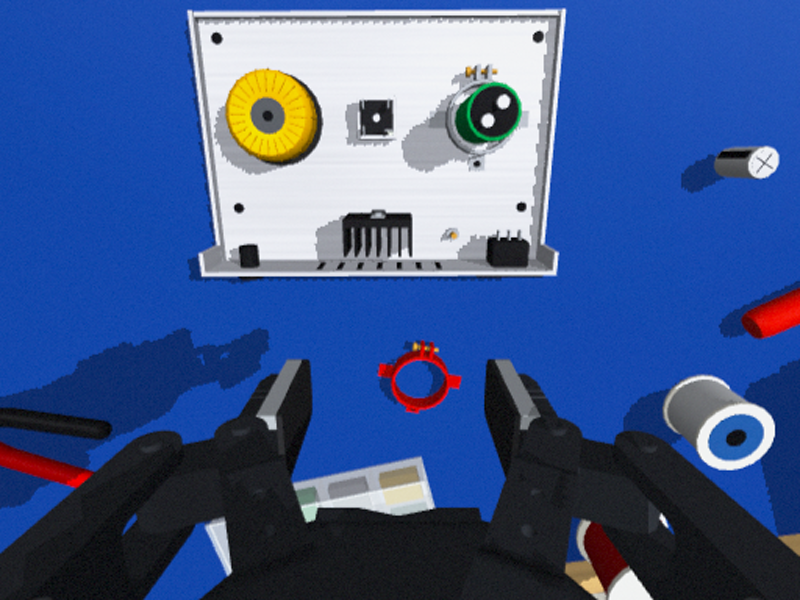

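All four parts stand properly: toroid centre (268,116), rectifier (376,118), capacitor (494,110) in the ring, heat sink (377,232) with fins to the wall.

Run:
```python
from shot import *
c=pickle.load(open("pics/w4.pkl","rb"))
for n,u,z in(("tor",(268,116),.037),("rect",(376,118),.015),("cap",(494,110),.063)): print(n,onz(c,np.array(u)*.64,z))
```

```text
tor [ 0.49536775 -0.04638405  0.037     ]
rect [0.50658801 0.02488977 0.015     ]
cap [0.51791855 0.09952039 0.063     ]
```

Call:
send_rows(offset=[[0.6,1.3,0],[1.3,2.6,0],[2.0,3.9,0],[2.7,5.2,0],[3.3,6.5,0.4]], dr=[[0,0,0],[0,0,0],[0,0,0],[0,0,0],[0,0,0]], claw=[0.8,0.8,0.8,0.8,0.8])

```text
time_s: 29.1
ee_pos: [0.5214, 0.3037, 0.2052]
ee_rot: [0.002, 0.082, 0.997, 0.001]
ft_force: [0.7, 0.7, -0.7]
width: 0.801
grip_force: 0.0
```

Call:
send_rows(offset=[[0.6,1.2,0.4],[1.2,2.4,0.9],[1.56,3.37,1.3],[1.56,3.37,1.3],[1.56,3.37,1.3]], dr=[[0,0,0],[0,0,0],[0,0,0],[0,0,0],[0,0,0]], claw=[0.8,0.8,0.8,0.8,0.8])

```text
time_s: 29.72
ee_pos: [0.482, 0.4448, 0.1516]
ee_rot: [0.0, 0.081, 0.997, -0.0]
ft_force: [-0.2, -0.2, -0.2]
width: 0.802
grip_force: 0.0
```

Run:
```python
from plan import *
plan(.481,.4455,.03,80.85)
```

```text
t 29.73 p [0.482  0.4448 0.1516] phi 80.68 q [ 0.75  0.59  0.33  1.31 -0.    0.91] F [-0.2 -0.2 -0.2] w 0.802 g 0.0
offset [0.03 0.02 3.04] dr [-0.    0.   -0.02] rows 2.0
```

Call:
send_rows(offset=[[0.03,0.02,0.8],[0.03,0.02,1.7],[0.03,0.02,2.6],[0.03,0.02,3.2],[0.03,0.02,3.4]], dr=[[0,0,0],[0,0,0],[0,0,0],[0,0,0],[0,0,0]], claw=[0.75,0.75,0.75,0.75,0.75])

```text
time_s: 30.35
ee_pos: [0.4812, 0.4444, 0.0145]
ee_rot: [-0.001, 0.082, 0.997, -0.001]
ft_force: [0.1, 0.3, 0.4]
width: 0.75
grip_force: 0.0
```

Run:
```python
from plan import *
plan(.481,.4455,.0025,80.85)
```

```text
t 30.35 p [0.4812 0.4444 0.0145] phi 80.57 q [ 0.75  0.7   0.15  1.02 -0.    0.91] F [0.1 0.3 0.4] w 0.75 g 0.0
offset [0.01 0.03 0.3 ] dr [-0.01 -0.01 -0.03] rows 1.0
```

Call:
send_rows(offset=[[0,0.02,0.15],[0,0.02,0.3],[0,0.02,0.3],[0,0.02,0.3],[0,0.02,0.3]], dr=[[0,0,0],[0,0,0],[0,0,0],[0,0,0],[0,0,0]], claw=[0.75,0.75,0.75,0.75,0.75])

```text
time_s: 30.98
ee_pos: [0.4813, 0.4481, 0.0037]
ee_rot: [0.0, 0.081, 0.997, 0.0]
ft_force: [-0.4, -0.5, -0.1]
width: 0.749
grip_force: 0.0
```

Call:
send_rows(offset=[[0,0,0],[0,0,0],[0,0,0],[0,0,0],[0,0,0]], dr=[[0,0,0],[0,0,0],[0,0,0],[0,0,0],[0,0,0]], claw=[0.6,0.45,0.3,0.3,0.3])

```text
time_s: 31.6
ee_pos: [0.4814, 0.4481, 0.004]
ee_rot: [0.0, 0.081, 0.997, 0.001]
ft_force: [-0.9, 0.7, 4.2]
width: 0.496
grip_force: 60.3
```

Run:
```python
from plan import *
plan(.4952,-.0465,.15,80.85)
```

```text
t 31.6 p [0.4814 0.4481 0.004 ] phi 80.72 q [0.75 0.71 0.14 1.   0.   0.91] F [-0.9  0.7  4.2] w 0.496 g 60.3
offset [ -2.34 -12.14  -3.66] dr [ 0.01  0.   -0.01] rows 9.0
```

Call:
send_rows(offset=[[0,0,-0.6],[0,0,-1.6],[0,0,-2.8],[0,0,-3.7],[0,0,-3.7]], dr=[[0,0,0],[0,0,0],[0,0,0],[0,0,0],[0,0,0]], claw=[0.3,0.3,0.3,0.3,0.3])

```text
time_s: 32.22
ee_pos: [0.4829, 0.4493, 0.1549]
ee_rot: [0.003, 0.081, 0.997, 0.003]
ft_force: [-1.2, 0.2, -0.1]
width: 0.492
grip_force: 60.8
```

Run:
```python
from shot import *
c=shot("w5"); cv2.imwrite("pics/w5c.png",crop(c,160,200,180,135,4)); plan(.4952,-.0465,.15,80.85)
```

```text
t 32.27 p [0.4818 0.4483 0.1523] phi 80.72 q [ 0.75  0.59  0.34  1.31 -0.    0.91] F [-0.7  0.  -1.2] w 0.498 g 60.8
offset [ -2.33 -12.15   0.03] dr [ 0.01  0.01 -0.01] rows 8.0
```

View pics/w5c.png

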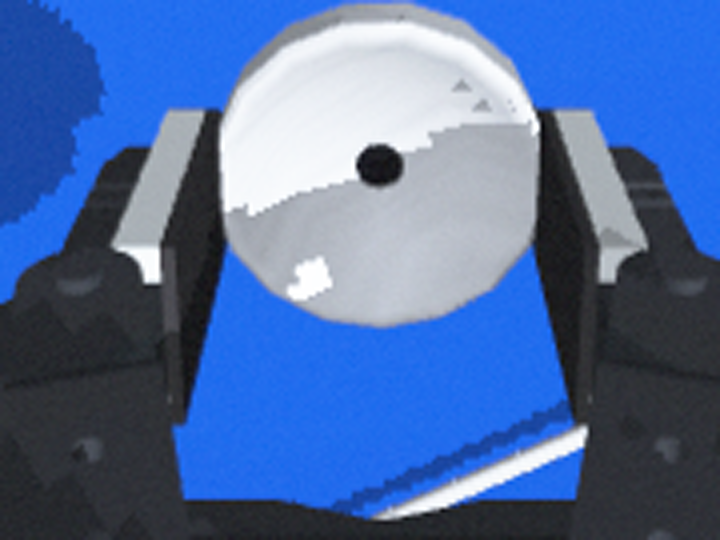

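The plate is held level and centred between the pads.

Call:
send_rows(offset=[[-0.3,-1.4,-0.2],[-0.6,-2.8,-0.2],[-0.9,-4.2,-0.2],[-1.2,-5.6,-0.2],[-1.4,-7.0,-0.2]], dr=[[0,0,0],[0,0,0],[0,0,0],[0,0,0],[0,0,0]], claw=[0.3,0.3,0.3,0.3,0.3])

```text
time_s: 32.9
ee_pos: [0.4899, 0.1601, 0.1568]
ee_rot: [-0.002, 0.081, 0.997, -0.001]
ft_force: [1.4, -0.1, -0.1]
width: 0.498
grip_force: 60.9
```

Call:
send_rows(offset=[[-0.3,-1.4,0],[-0.6,-2.8,0],[-0.8,-4.2,0],[-0.93,-5.15,0],[-0.93,-5.15,0]], dr=[[0,0,0],[0,0,0],[0,0,0],[0,0,0],[0,0,0]], claw=[0.3,0.3,0.3,0.3,0.3])

```text
time_s: 33.52
ee_pos: [0.4931, -0.0493, 0.157]
ee_rot: [-0.002, 0.083, 0.997, -0.0]
ft_force: [-0.0, 0.6, -0.3]
width: 0.497
grip_force: 60.9
```

Run:
```python
from plan import *
plan(.4952,-.0467,.07,80.85)
```

```text
t 33.52 p [ 0.4931 -0.0493  0.157 ] phi 80.44 q [-0.1   0.28 -0.14  1.15 -0.    0.07] F [-0.   0.6 -0.3] w 0.497 g 60.9
offset [-0.05  0.07  2.18] dr [-0.   -0.02 -0.04] rows 2.0
```

Call:
send_rows(offset=[[-0.02,0.03,0.6],[-0.02,0.03,1.2],[-0.02,0.03,1.8],[-0.02,0.03,2.2],[-0.02,0.03,2.2]], dr=[[0,0,0],[0,0,0],[0,0,0],[0,0,0],[0,0,0]], claw=[0.3,0.3,0.3,0.3,0.3])

```text
time_s: 34.15
ee_pos: [0.4933, -0.0446, 0.0687]
ee_rot: [-0.003, 0.08, 0.997, 0.0]
ft_force: [0.0, 0.0, 0.6]
width: 0.492
grip_force: 60.9
```

Run:
```python
from plan import *
plan(.4952,-.0467,.042,80.85)
```

```text
t 34.15 p [ 0.4933 -0.0446  0.0687] phi 80.8 q [-0.09  0.37 -0.27  0.94  0.    0.07] F [0.  0.  0.6] w 0.492 g 60.9
offset [-0.06 -0.04  0.67] dr [-0.   -0.03 -0.  ] rows 1.0
```

Call:
send_rows(offset=[[-0.03,-0.04,0.2],[-0.03,-0.04,0.4],[-0.03,-0.04,0.6],[-0.03,-0.04,0.6],[-0.03,-0.04,0.6]], dr=[[0,0,0],[0,0,0],[0,0,0],[0,0,0],[0,0,0]], claw=[0.3,0.3,0.3,0.3,0.3])

```text
time_s: 34.78
ee_pos: [0.4968, -0.0477, 0.0473]
ee_rot: [0.0, 0.081, 0.997, 0.0]
ft_force: [0.6, 0.1, -0.6]
width: 0.494
grip_force: 60.9
```

Run:
```python
from plan import *
plan(.4952,-.0467,.042,80.85)
```

```text
t 34.77 p [ 0.4968 -0.0477  0.0473] phi 80.71 q [-0.1   0.4  -0.29  0.88  0.    0.07] F [ 0.6  0.1 -0.6] w 0.494 g 60.9
offset [0.04 0.02 0.13] dr [ 0.    0.   -0.01] rows 1.0
```

Call:
send_rows(offset=[[0.03,0.02,0.06],[0.03,0.02,0.13],[0.03,0.02,0.14],[0.03,0.02,0.14],[0.03,0.02,0.14]], dr=[[0,0,0],[0,0,0],[0,0,0],[0,0,0],[0,0,0]], claw=[0.3,0.3,0.3,0.3,0.3])

```text
time_s: 35.4
ee_pos: [0.4957, -0.0467, 0.0416]
ee_rot: [0.0, 0.081, 0.997, -0.0]
ft_force: [0.7, 0.1, -0.2]
width: 0.493
grip_force: 60.9
```

Run:
```python
from plan import *
plan(.4952,-.0467,.042,80.85)
```

```text
t 35.4 p [ 0.4957 -0.0467  0.0416] phi 80.72 q [-0.09  0.41 -0.3   0.87 -0.    0.07] F [ 0.7  0.1 -0.2] w 0.493 g 60.9
offset [ 0.01 -0.   -0.01] dr [-0.    0.   -0.01] rows 1.0
```

Release, lift, and retreat for a check view.

Call:
send_rows(offset=[[0,0,0],[0,0,0],[0,0,0],[0,0,0],[0,0,-0.1]], dr=[[0,0,0],[0,0,0],[0,0,0],[0,0,0],[0,0,0]], claw=[0.52,0.55,0.6,0.7,0.75])

```text
time_s: 36.02
ee_pos: [0.4953, -0.0467, 0.0455]
ee_rot: [-0.0, 0.081, 0.997, 0.0]
ft_force: [-0.3, -0.1, 0.0]
width: 0.748
grip_force: 0.0
```

Call:
send_rows(offset=[[0,0,-0.6],[0,0,-1.6],[0,0,-2.8],[0,0,-4.0],[-0.6,0.5,-4.5]], dr=[[0,0,0],[0,0,0],[0,0,0],[0,0,0],[0,0,0]], claw=[0.75,0.75,0.75,0.75,0.75])

```text
time_s: 36.65
ee_pos: [0.5231, -0.0315, 0.2298]
ee_rot: [0.003, 0.082, 0.997, -0.0]
ft_force: [1.4, 0.6, -1.1]
width: 0.75
grip_force: 0.0
```

Call:
send_rows(offset=[[-0.8,0.8,0],[-1.6,1.6,0],[-1.95,1.8,0],[-1.95,1.8,0],[-1.95,1.8,0]], dr=[[0,0,0],[0,0,0],[0,0,0],[0,0,0],[0,0,0]], claw=[0.75,0.75,0.75,0.75,0.75])

```text
time_s: 37.28
ee_pos: [0.6103, 0.0273, 0.2255]
ee_rot: [-0.0, 0.081, 0.997, -0.0]
ft_force: [0.2, 0.8, -0.7]
width: 0.753
grip_force: 0.0
```

Run:
```python
from shot import *
c=shot("w6"); cv2.imwrite("pics/w6c.png",crop(c,110,0,260,195,3)); plan(.61,.025,.22,80.85)
```

```text
t 37.33 p [0.6102 0.0272 0.2257] phi 80.69 q [ 0.04  0.47  0.32  1.42 -0.    0.21] F [ 0.   0.1 -0.4] w 0.749 g 0.0
offset [-0.   -0.05  0.14] dr [-0.   -0.   -0.02] rows 1.0
```

View pics/w6c.png

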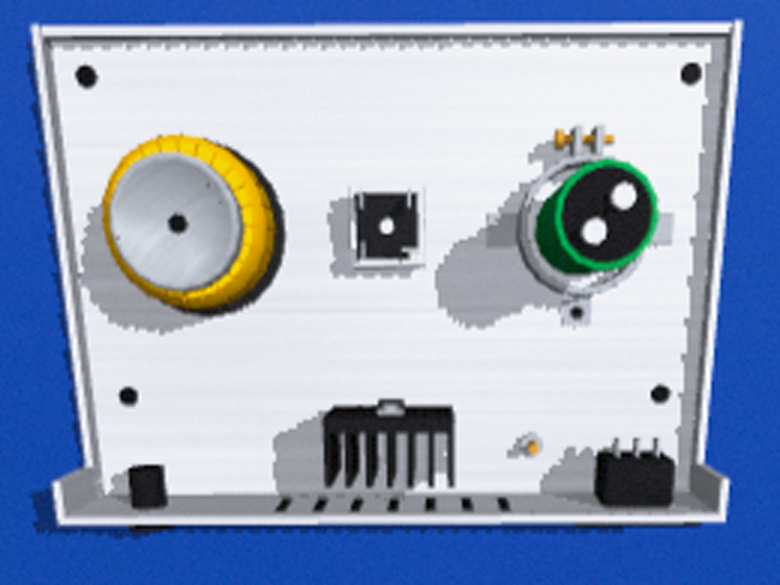

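The plate sits on the toroid with its hole at crop (178,223). I'll check its centring numerically, then hand in.

Run:
```python
from shot import *
c=pickle.load(open("pics/w6.pkl","rb"))
print("hole",onz(c,(110+178/3,223/3),.040),"rim",onz(c,(110+174.5/3,223/3),.047))
# heat sink top corners (plain face) and fin ends, z=.043
for u in((325,406),(453,406),(328,488),(453,488)): print(onz(c,(110+u[0]/3,u[1]/3),.043)[:2].round(4), end=' ')
```

```text
hole [ 0.49553923 -0.04721972  0.04      ] rim [ 0.4962142  -0.04659667  0.047     ]
[ 0.5673 -0.0078] [0.5751 0.0397] [ 0.5983 -0.0129] [0.6061 0.0348]
```

```bash
python3 -c "
from bench import bot
print(bot.hand_in())"
```

```text
the job is handed in; nothing more can be done
None
```

I handed the job in at about 37 s of the 112 s allowed. The last wrist camera picture shows all five parts upright in their places on the chassis, with the plate within about 1 mm of the transformer's centre. I never touched the small silver capacitor or the multimeter. The hand-in call did not return a verdict.

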